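# Sort the returned samples at the sampling table

### The job

Sort the returned things: stand the two tall tubes in the small-welled white foam block and the two squat jars in the large-welled one, one to a well, upright and right down. Lay the temperature logger on the sloping stand, screen up, long way up the slope, midway across, its lower end against the ledge. Set things down without dropping them, let go, and leave the little brown dropper bottle where it stands.

Things in the scene. Friction and masses are not known exactly. Their poses are not given: they have to be found in the camera images.
- tube_a: Tall screw-cap sample tube, standing: pale body 30 mm in diameter, ribbed dark cap 34 mm in diameter and 20 mm high, 90 mm high in all, about 45 g. Origin: centre of its underside; z up its axis. Goes into either well of the tube block; the two tubes are alike.
- tube_b: Tall screw-cap sample tube, standing: pale body 30 mm in diameter, ribbed dark cap 34 mm in diameter and 20 mm high, 90 mm high in all, about 45 g. Origin: centre of its underside; z up its axis. Goes into either well of the tube block; the two tubes are alike.
- jar_a: Squat screw-cap sample jar, standing: pale body 50 mm in diameter, ribbed dark cap 54 mm in diameter and 16 mm high, 62 mm high in all, about 80 g. Origin: centre of its underside; z up its axis. Goes into either well of the jar block; the two jars are alike.
- jar_b: Squat screw-cap sample jar, standing: pale body 50 mm in diameter, ribbed dark cap 54 mm in diameter and 16 mm high, 62 mm high in all, about 80 g. Origin: centre of its underside; z up its axis. Goes into either well of the jar block; the two jars are alike.
- logger: Temperature logger, a flat white box lying screen up: 90 mm long (x), 40 mm wide (y), 18 mm thick (z, up out of the screen), about 70 g. Origin: centre of its underside. Grip it across its 40 mm width. Goes on the stand, long way up the slope; either end may be the lower.
- tube_block: White foam block, fixed, 76 mm (x) by 150 mm (y), 32 mm high, the smaller of the two white blocks, with two round wells side by side, each 48 mm in diameter and 20 mm deep (flat floor 12 mm above the table). Origin: centre of its underside; wells centred at x = 0, y = -37 and +37 mm in its frame.
- jar_block: White foam block, fixed, 92 mm (x) by 176 mm (y), 32 mm high, the larger of the two white blocks, with two round wells side by side, each 70 mm in diameter and 20 mm deep (flat floor 12 mm above the table). Origin: centre of its underside; wells centred at x = 0, y = -42 and +42 mm in its frame.
- stand: Fixed aluminium stand. Its flat face, 90 mm wide (y), rises towards its +x at 20 degrees through x = 0, z = 32 mm. A ledge 10 mm high crosses the low end, its inner side 50 mm down the slope from there (the upper edge is 60 mm up). Origin: centre of the foot. Logger against the ledge: logger origin at x = -4.7, y = 0, z = 30.3 mm in this frame. Things do not slide on it by themselves.
- dropper: Small brown dropper bottle that stands among the things: 30 mm in diameter, 62 mm high. Origin: centre of its underside. Not to be moved or knocked over.
There are look-alikes about, which are no part of the job. Leave any yellow look-alike of the stand alone.

How it is judged:
By the outcome, as a careful person would: the job done as asked, in the order asked, and still so for the second after the job is handed in, with the robot touching nothing.
It also fails if it takes over 120 s, if anything falls off the work surface, if the arm or the gripper's body presses on something with over 40 N, if the wrist force passes 120 N, or if a joint passes its speed limit or range.

### The arm

A 6-joint arm with a two-finger parallel gripper is mounted at the origin on the work surface. World frame = base frame: x ahead of the robot, y to its left, z up, the work surface at z = 0. Lengths are in m, angles in rad, forces in N, time in s.
With the tool pointing down it reaches from about 0.35 to 0.85 m from the base axis. Payload 8.1 kg.
Tool frame: the origin (TCP) lies between the finger pads; the fingertips stand tips_ahead ahead of it and the grasp point (between the pads) lies 8 mm behind it (tips_ahead is the distance from the TCP to the fingertips, in m); z points along the fingers, x is the direction in which the jaws open and shut, and the axes are right-handed (so a half turn about z gives the same grasp; the last joint's range is limited). The gripper opens to 93 mm and grips with 3 to 60 N. Pads are 15 mm wide; open, the fingers measure 128 mm over their backs; the gripper's body (75 mm by 188 mm) begins 65 mm behind the grasp point.
Start: joints at [1.223, 0.13, 1.488, -0, 1.523, -0.085], TCP at [0.156, 0.579, 0.23] pointing down, gripper open.
Joint ranges: [-2.96, 2.96], [-0.89, 2.26], [0.02, 2.5], [-1.34, 4.48], [0, 2.73], [-2.66, 2.66]. Speed limits (rad/s): [2.39, 2.39, 2.79, 3.14, 3.14, 3.14].

### API

Orientations are given as a rotation vector (axis times angle).
In Python, from plant import * gives the robot as it stands.
- The arm moves only by the tool play_rows, never from a script. Its argument "increments" is a list that holds one entry, the list of rows, each a list of 4 numbers: the shift along the tool's x, y, z in cm, then the turn about the tool's z in rad. A call has 1 to 5 rows; each row is the pose to reach, as a shift and turn from the pose measured when the call began, along the tool's axes at that moment; what a row does not reach only later rows make up. A row lasts 1/10 s, in which the tool goes at most 50 mm and 8.59 degrees, less where a joint would pass 70% of its speed; a pose out of reach is approached as far as the arm can. A call with a gripper value outside its range is refused whole. "jaw" is the finger opening in cm, from 0 to 9.3, set as the call begins (left out, the last holds). The fingers move at their own pace and stop on an object; "squeeze" is the grip in N (left out, the last holds). Time passes only in rows, so rows that repeat a pose let the fingers close. It gives the time, the measured TCP pose, the force and the opening at its end, in the units of the state.
- read_state(): the state, without advancing time (a new reading comes with each control period).
- read_camera(name): name is "scene" or "top"; returns (picture, depth): 480x640x3 uint8, blue, green, red; 480x640 float32, m along the optical axis (not along the pixel's ray), 0 where there is no reading.
- camera_params(name): a dict with "K" (3x3 intrinsics, pixels), "k1" (the pictures are not rectified: a ray, as slopes to the right and down, at radius r is drawn at 1 + k1 r^2 times it, then the intrinsics apply), "eye" and "orientation" of the camera in the world. Camera axes: x right, y up, looking along -z (the intrinsics and any distortion apply to the point x, -y, -z); pixel columns grow to the right and rows downward; lengths in m; the calibration is good to about 2 mm. A picture is of the moment at which its call begins. camera_params takes no time and is no camera call.
- close_job(): hands the job in, once; it reports no verdict.
The state is a dict: "t": time; "q": joint angles; "dq": joint speeds; "joint_torque": joint torques, N m; "tool_pos": TCP position; "orientation": TCP orientation; "force": force on the tool from outside, world axes, zero at the start; "wrist_torque": the same for the moment, N m; "opening": finger opening in m.
Only numpy, scipy, OpenCV 4.12 (cv2) and the standard library are available. Lean on these libraries where they do the work, as an engineer would, in place of code of your own. Each camera call takes 0.05 s, during which the arm holds its last target.

## Working session

There is one attempt and no reset: what is moved stays moved. The work goes in short steps, Python scripts to look and compute and a tool call to move; the robot and the scene stay as the last step left them, time stands still between calls to the robot, and variables do not carry over. Pictures are saved under pics/ and viewed, and the job is handed in when it is done.

Besides the shell and the picture viewer there is one more tool, called after ">>>" by a JSON object that holds its "api" and its "payload", one argument or row to a line. play_rows: Moves the arm, as the interface text tells. Its arguments: {"type":"object","properties":{"increments":{"type":"array"},"jaw":{"type":"number"},"squeeze":{"type":"number"}},"required":["increments"]}

```bash
ls; mkdir -p pics; python3 - <<'E'
from plant import *
import cv2,numpy as np
s=read_state();print(s)
for n in("scene","top"):
    p,d=read_camera(n);cv2.imwrite(f"pics/{n}0.png",p);np.savez(f"{n}0.npz",p=p,d=d);print(n,camera_params(n),(d>0).mean(),d.max())
E
```

```text
pics
{'t': 0.0, 'q': array([ 1.22257274e+00,  1.31148674e-01,  1.48930250e+00, -2.28373900e-05,
        1.52298179e+00, -8.54151810e-02]), 'dq': array([ 4.80246724e-05,  1.06346395e-03, -2.31075850e-03,  2.31199566e-04,
        9.48009266e-04, -1.44782480e-04]), 'joint_torque': array([-2.33260354e-03, -5.59837425e+01, -4.91757274e+01,  7.67346891e-02,
        3.54565296e-02, -1.50091469e-04]), 'tool_pos': array([0.1556811 , 0.57887542, 0.22858214]), 'orientation': array([ 2.49255409e+00,  1.91060907e+00, -2.41587098e-03]), 'force': array([0.51378017, 0.30521271, 0.49372721]), 'wrist_torque': array([-0.00797854,  0.00488009, -0.00407453]), 'opening': 0.09288641907192823}
scene {'K': array([[510.75122372,   0.        , 322.75510261],
       [  0.        , 510.75122372, 241.24434392],
       [  0.        ,   0.        ,   1.        ]]), 'k1': -0.08713675312852555, 'eye': array([0.90855062, 0.7103781 , 0.68704392]), 'orientation': array([0.32665374, 1.13386491, 2.40048322])} 0.996015625 3.6869142
top {'K': array([[466.12754983,   0.        , 322.16108817],
       [  0.        , 466.12754983, 244.24721552],
       [  0.        ,   0.        ,   1.        ]]), 'k1': 0.018387313830402124, 'eye': array([ 0.28179961, -0.00234483,  0.94997002]), 'orientation': array([ 0.172417  , -0.17352157, -1.54243504])} 0.9957682291666666 1.9906673
```

View pics/scene0.png

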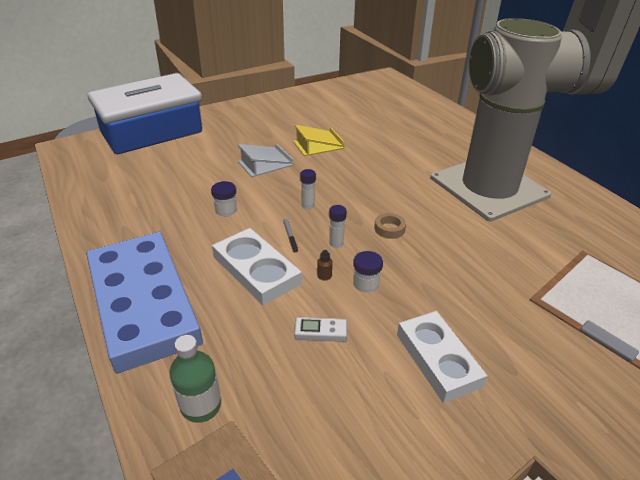

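View pics/top0.png

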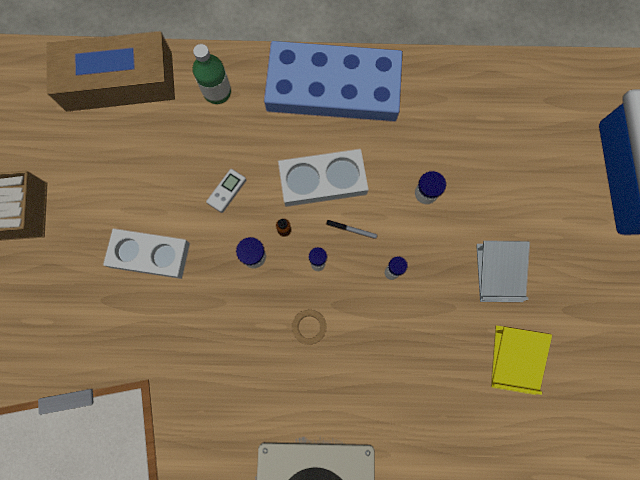

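The scene picture shows the tube block at (441,354), the jar block at (257,264), tubes at (308,190) and (337,226), jars at (224,198) and (368,271), the logger at (321,329), the grey stand at (265,158), the yellow decoy at (320,140) and the dropper at (325,266). The top view agrees: stand (504,270), tube block (146,253), jar block (323,177). Next I'll set up the geometry.

```bash
cat > h.py <<'E'
import numpy as np,cv2
from scipy.spatial.transform import Rotation as R
from plant import *
def cam(n):
    c=camera_params(n);c['R']=R.from_rotvec(c['orientation']).as_matrix();return c
def proj(c,P):
    P=np.atleast_2d(P);v=(P-c['eye'])@c['R'];a=v[:,0]/-v[:,2];b=-v[:,1]/-v[:,2]
    f=1+c['k1']*(a*a+b*b);return np.c_[a*f*c['K'][0,0]+c['K'][0,2],b*f*c['K'][1,1]+c['K'][1,2]]
def rays(c,px):
    px=np.atleast_2d(px).astype(np.float64)
    u=cv2.undistortPoints(px.reshape(-1,1,2),c['K'],np.array([c['k1'],0,0,0.]),).reshape(-1,2)
    return np.c_[u[:,0],-u[:,1],-np.ones(len(u))]@c['R'].T
def onplane(c,px,z):
    d=rays(c,px);t=(z-c['eye'][2])/d[:,2];return c['eye']+d*t[:,None]
def cloud(c,d):
    h,w=d.shape;uu,vv=np.meshgrid(np.arange(w),np.arange(h))
    r=rays(c,np.c_[uu.ravel(),vv.ravel()]);return (c['eye']+r*d.reshape(-1,1)).reshape(h,w,3)
def tri(c1,p1,c2,p2):
    d1=rays(c1,p1)[0];d2=rays(c2,p2)[0];A=np.c_[d1,-d2]
    t=np.linalg.lstsq(A,c2['eye']-c1['eye'],rcond=None)[0]
    a=c1['eye']+d1*t[0];b=c2['eye']+d2*t[1];return (a+b)/2,np.linalg.norm(a-b)
E
cat > m.py <<'E'
from h import *
C={n:cam(n) for n in("scene","top")}
I={n:np.load(n+"0.npz") for n in C}
E
python3 - <<'E'
from m import *
np.set_printoptions(precision=4,suppress=True)
for n in C:
    X=cloud(C[n],I[n]['d']); print(n,proj(C[n],[[0,0,0],[.156,.579,.23],[.5,0,0]]))
    p=I[n]['p'];hsv=cv2.cvtColor(p,cv2.COLOR_BGR2HSV)
    for px in [(300,300),(400,300)]: print(X[px[1],px[0]])
    # caps: dark blue
    m=((hsv[...,0]>110)&(hsv[...,0]<140)&(hsv[...,1]>120)&(hsv[...,2]<130)).astype(np.uint8)
    k,l,st,ce=cv2.connectedComponentsWithStats(m)
    for i in range(1,k):
        if 60<st[i,4]<3000:
            q=X[l==i];zt=np.percentile(q[:,2],90);top=q[q[:,2]>zt-.004]
            print(ce[i],st[i],'ztop',zt,'ctr',(top.min(0)+top.max(0))/2,top.max(0)-top.min(0),len(top))
E
```

```text
scene [[489.2127 186.2185]
 [731.0836 277.644 ]
 [315.747  248.3327]]
[ 0.599   0.115  -0.0016]
[ 0.435   0.207  -0.0015]
[151.4519 128.9019] [  95  102  107   52 2742] ztop 0.08101069682052915 ctr [0.7195 0.0175 0.382 ] [0.3781 1.3858 0.61  ] 416
[577.7721 162.0851] [537 132  90  67 623] ztop -0.301613930770235 ctr [-0.0133  0.1249  0.1907] [1.8437 1.1709 0.9926] 73
[307.3731 172.5373] [301 170  14   7  67] ztop 0.09004983393905892 ctr [ 0.441  -0.1449  0.0887] [0.0311 0.028  0.0044] 67
[222.7421 187.5023] [212 182  23  12 221] ztop 0.062400484440553905 ctr [0.7489 0.2323 0.3728] [0.3194 0.9562 0.6285] 217
[337.5412 208.9412] [330 205  16   9  85] ztop 0.09000405528930985 ctr [0.6735 0.3498 0.3866] [0.4701 0.7212 0.6009] 85
[368.5902 259.7311] [355 252  28  17 305] ztop 0.061839814869214596 ctr [0.675  0.4123 0.3725] [0.4671 0.5962 0.6291] 298
top [[316.086  505.9858]
 [-88.8011 432.2375]
 [321.8599 241.99  ]]
[0.3774 0.0416 0.0063]
[ 0.3825 -0.1615 -0.0005]
[286.8621  56.454 ] [279  50  16  14 174] ztop 0.04820662857299551 ctr [0.6001 0.0498 0.4971] [0.6365 0.1042 0.9058] 150
[319.
[... 644 characters left out ...]
175] ztop 0.04824067961704883 ctr [ 0.5594 -0.0342  0.4972] [0.5551 0.0638 0.9055] 147
[381.4324  93.7892] [374  87  16  15 185] ztop 0.047750861393839016 ctr [ 0.8167 -0.1207  0.0473] [0.0358 0.0324 0.007 ] 166
[431.8072 184.1315] [419 171  27  27 555] ztop 0.06412991867942515 ctr [ 0.4596 -0.124   0.5051] [0.3556 0.2433 0.8898] 464
[249.7405 250.609 ] [236 237  28  28 578] ztop 0.06463532140516702 ctr [0.3873 0.0812 0.5053] [0.2111 0.1671 0.8893] 510
[317.2972 256.2369] [309 248  18  18 249] ztop 0.0924330450587495 ctr [0.3748 0.0074 0.5192] [0.186  0.032  0.8615] 220
[397.3577 265.5231] [389 257  18  18 260] ztop 0.09216125613237644 ctr [ 0.3678 -0.0807  0.5191] [0.172  0.1566 0.8618] 221
```

```bash
python3 - <<'E'
from m import *
np.set_printoptions(precision=4,suppress=True)
seeds={'tube1':((307,173),(317,256),.09),'tube2':((337,209),(397,266),.09),'jar1':((223,188),(432,184),.062),'jar2':((368,260),(250,251),.062)}
X={n:cloud(C[n],I[n]['d']) for n in C}
# table bias
for n in C:
    hh=[]
    for y in np.arange(-.3,.31,.1):
        for x in (.35,.42,.6):
            u,v=proj(C[n],[[x,y,0]])[0].round().astype(int)
            if 0<u<640 and 0<v<480: hh.append(np.round(X[n][v,u,2],4))
    print(n,hh)
allc={}
for n in C:
    valid=I[n]['d']>0
    p=I[n]['p'].astype(int)
    blue=(p[...,0]>p[...,1]+25)&(p[...,0]>p[...,2]+20)&(p[...,1]<70)
    k,l,st,ce=cv2.connectedComponentsWithStats(blue.astype(np.uint8))
    for i in range(1,k):
        if not 60<st[i,4]<1200: continue
        q=X[n][(l==i)&valid];zt=np.median(np.sort(q[:,2])[-len(q)//3:])
        mm=(l==i)&valid&(abs(X[n][...,2]-zt)<.004)
        pts=np.argwhere(mm)[:,::-1]
        w=onplane(C[n],pts,zt)[:,:2]
        (cx,cy),r=cv2.minEnclosingCircle((w*1000).astype(np.float32))
        print(n,ce[i],st[i,4],'z',zt,'circ',cx,cy,r,'mean',w.mean(0)*1000)
E
```

```text
scene [np.float64(0.0007), np.float64(-0.0033), np.float64(0.059), np.float64(-0.0007), np.float64(0.046), np.float64(0.0021), np.float64(-0.0027), np.float64(-0.0005), np.float64(0.0294), np.float64(0.0094), np.float64(-0.0018), np.float64(0.015), np.float64(-0.0025), np.float64(0.0605), np.float64(-0.0017), np.float64(0.0), np.float64(-0.0004), np.float64(0.016), np.float64(-0.0011), np.float64(0.0227), np.float64(-0.0018)]
top [np.float64(-0.0006), np.float64(-0.0001), np.float64(0.0021), np.float64(0.0005), np.float64(0.0011), np.float64(-0.0004), np.float64(0.0012), np.float64(-0.0004), np.float64(0.0009), np.float64(0.0237), np.float64(0.0017), np.float64(0.0303), np.float64(-0.0003), np.float64(-0.0006), np.float64(-0.0012), np.float64(0.0039), np.float64(0.0009), np.float64(0.0158), np.float64(-0.0011), np.float64(0.0125), np.float64(-0.0004)]
scene [307.5116 172.8372] 86 z 0.08967979315950447 circ 440.6112060546875 -143.61387634277344 15.95928955078125 mean [ 440.9141 -142.9486]
scene [223.0087 187.6114] 229 z 0.062091173507547115 circ 613.7128295898438 -218.67367553710938 2
[... 1250 characters left out ...]
502  -50.3863]
top [381.3174  93.8323] 167 z 0.047288617422160284 circ 816.6344604492188 -120.28604125976562 16.444961547851562 mean [ 816.7231 -120.1601]
top [432.0432 183.6429] 532 z 0.06373058982032287 circ 610.800048828125 -218.47410583496094 26.84103775024414 mean [ 610.6537 -219.3363]
top [249.6035 250.5333] 570 z 0.06410991504927543 circ 465.1176452636719 139.58106994628906 26.48539924621582 mean [465.1541 139.6536]
top [317.2653 256.0041] 245 z 0.09195671924888371 circ 452.1505126953125 7.560568332672119 16.390512466430664 mean [451.9057   7.5025]
top [397.5219 265.2112] 251 z 0.09184551732210944 circ 437.83087158203125 -143.52066040039062 16.45902442932129 mean [ 437.9332 -143.3068]
```

```bash
python3 - <<'E'
from m import *
p=I['scene']['p'];a=cv2.resize(p[110:410,180:500],(800,750))[:, :]
cv2.imwrite('pics/zs1.png',cv2.resize(p[130:280,200:400],(800,600),interpolation=cv2.INTER_CUBIC))
cv2.imwrite('pics/zs2.png',cv2.resize(p[250:400,290:490],(800,600),interpolation=cv2.INTER_CUBIC))
p=I['top']['p'];cv2.imwrite('pics/zt1.png',cv2.resize(p[140:290,90:290],(800,600),interpolation=cv2.INTER_CUBIC))
cv2.imwrite('pics/zt2.png',cv2.resize(p[160:310,360:560],(800,600),interpolation=cv2.INTER_CUBIC))
E
```

```text
(no output)
```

View pics/zt1.png

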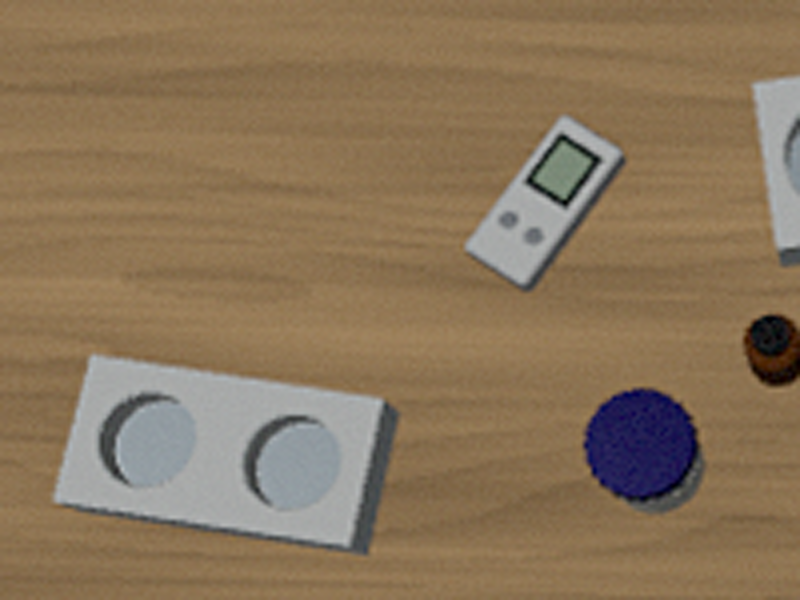

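View pics/zt2.png

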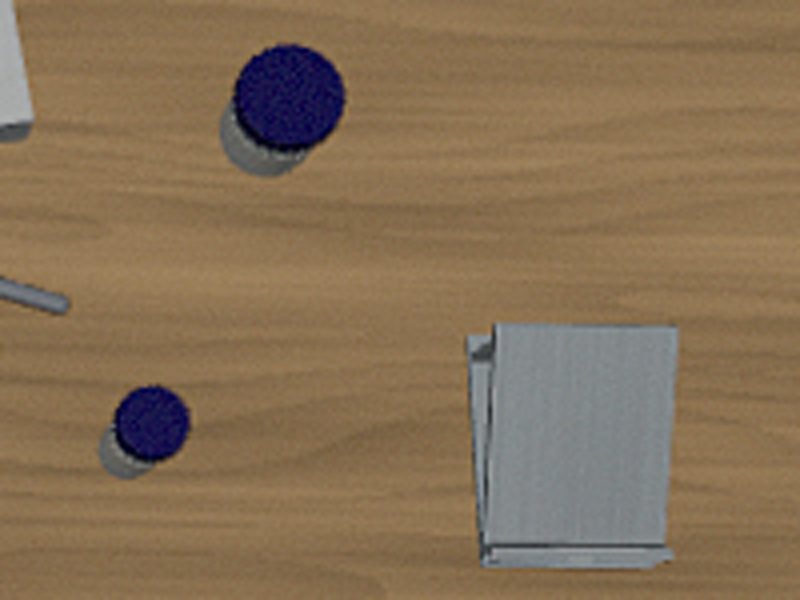

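View pics/zs1.png

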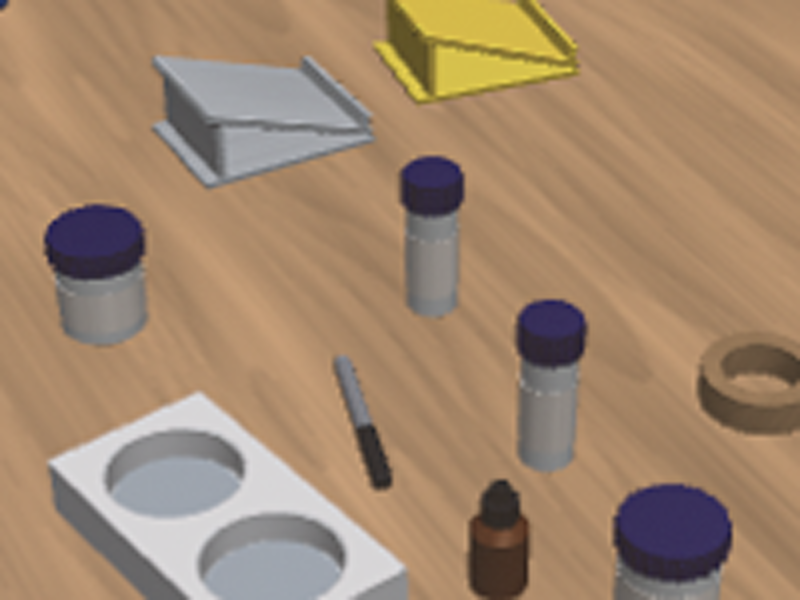

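View pics/zs2.png

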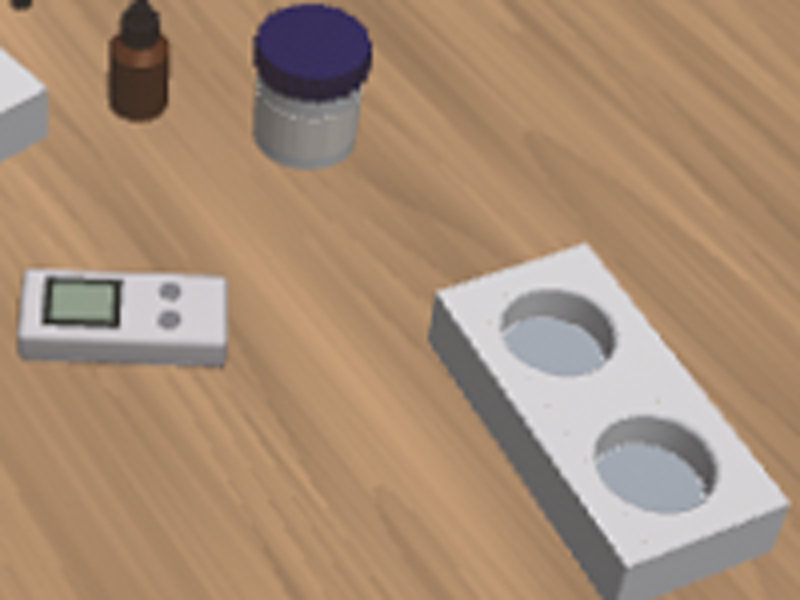

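```bash
python3 - <<'E'
import plant
print([n for n in dir(plant) if not n.startswith('__')]); print(getattr(plant,'tips_ahead',None))
from m import *
np.set_printoptions(precision=4,suppress=True)
X={n:cloud(C[n],I[n]['d']) for n in C}
reg={'scene':{'tb':(398,312,488,400,.032),'jb':(210,228,302,302,.032),'log':(290,314,352,345,.018)},
'top':{'tb':(100,226,192,280,.032),'jb':(274,146,372,208,.032),'log':(202,166,250,214,.018)}}
out={}
for n in C:
    for o,(x0,y0,x1,y1,z) in reg[n].items():
        p=I[n]['p'][y0:y1,x0:x1].astype(int);d=I[n]['d'][y0:y1,x0:x1];Xs=X[n][y0:y1,x0:x1]
        gray=(p.max(2)-p.min(2)<45)
        br=p.min(2)
        hz=Xs[...,2]
        m=(gray&(d>0)&(abs(hz-z-(.002 if n=='top' else 0))<.006)).astype(np.uint8)
        if o=='log': m=((d>0)&(abs(hz-z)<.006)).astype(np.uint8)
        k,l,st,ce=cv2.connectedComponentsWithStats(m);i=1+st[1:,4].argmax();mm=l==i
        zt=np.median(hz[mm]);cs,_=cv2.findContours(mm.astype(np.uint8),cv2.RETR_EXTERNAL,cv2.CHAIN_APPROX_NONE)
        c=max(cs,key=len)[:,0]+[x0,y0]
        w=onplane(C[n],c,z)[:,:2]*1000
        r=cv2.minAreaRect(w.astype(np.float32))
        b=cv2.boxPoints(r);out[n,o]=b
        print(n,o,'z',zt,r)
E
```

```text
['IKError', 'camera_params', 'close_job', 'read_camera', 'read_state', 'tips_ahead']
0.011
scene tb z 0.030820975436078535 ((466.6751403808594, 354.1933898925781), (153.94627380371094, 80.0425796508789), 82.50636291503906)
scene jb z 0.03024012674389276 ((638.9280395507812, 3.6314544677734375), (94.95543670654297, 180.75856018066406), 10.132980346679688)
scene log z 0.016566554471056483 ((608.2078857421875, 206.2070770263672), (41.94535446166992, 89.49504852294922), 58.75295639038086)
top tb z 0.03265754709127877 ((463.5892028808594, 354.45703125), (150.9685516357422, 76.49990844726562), 82.41915130615234)
top jb z 0.032336541855563006 ((634.8234252929688, 0.831817626953125), (93.97080993652344, 175.9182586669922), 10.009398460388184)
top log z 0.018813140862131095 ((603.3826293945312, 202.9279327392578), (41.49677276611328, 89.83503723144531), 57.74903869628906)
```

```bash
python3 - <<'E'
from m import *
np.set_printoptions(precision=4,suppress=True)
# top: face corners from zoom (crop 360,160 scale 4): 
def z2(p,o): return np.array(p)/4.+np.array(o)-.375*0
tl,tr,br,bl=[z2(p,(360,160)) for p in [(495,324),(678,326),(665,545),(487,545)]]
s=[z2(p,(200,130)) for p in [(303,65),(155,58),(213,125),(370,133)]] 
X={n:cloud(C[n],I[n]['d']) for n in C}
# segment by plane: stand face by depth heights
for n,(x0,y0,x1,y1) in {'top':(474,236,534,306),'scene':(236,140,296,178)}.items():
    d=I[n]['d'][y0:y1,x0:x1];P=X[n][y0:y1,x0:x1];p=I[n]['p'][y0:y1,x0:x1].astype(int)
    g=(p.max(2)-p.min(2)<30)&(d>0)
    # RANSAC via iteration
    q=P[g];c0=q[:,2]>.02
    A=q[c0]
    rng=np.random.default_rng(0);best=None
    for _ in range(300):
        t=A[rng.choice(len(A),3,False)];nn=np.cross(t[1]-t[0],t[2]-t[0]);L=np.linalg.norm(nn)
        if L<1e-7: continue
        nn/=L; k=abs((q-t[0])@nn)<.003
        if abs(nn[2])>.85 and (best is None or k.sum()>best.sum()): best=k
    f=q[best];c=f.mean(0);u,sv,vt=np.linalg.svd(f-c);nn=vt[2]*np.sign(vt[2][2])
    print(n,'plane n',nn,'tilt',np.degrees(np.arccos(nn[2])),'up dir yaw',np.degrees(np.arctan2(-nn[1],-nn[0])),'c',c,len(f))
    m=np.zeros(g.shape,np.uint8);m[g]=best
    m=cv2.morphologyEx(m,cv2.MORPH_OPEN,np.ones((3,3),np.uint8))
    k,l,st,ce=cv2.connectedComponentsWithStats(m);i=1+st[1:,4].argmax()
    cs,_=cv2.findContours((l==i).astype(np.uint8),0,1);cc=max(cs,key=len)[:,0]+[x0,y0]
    r=rays(C[n],cc);t=((c-C[n]['eye'])@nn)/(r@nn);W=C[n]['eye']+r*t[:,None]
    up=np.array([-nn[0]*nn[2],-nn[1]*nn[2],nn[0]**2+nn[1]**2]);up/=np.linalg.norm(up);ac=np.cross(nn,up)
    ab=np.c_[(W-c)@up,(W-c)@ac]*1000
    rr=cv2.minAreaRect(ab.astype(np.float32));print(rr)
    e=np.array(rr[0])/1000;mid=c+up*e[0]+ac*e[1];print('face rect centre',mid,'up',up,'ac',ac)
    vis=I[n]['p'].copy();cv2.polylines(vis,[cc.reshape(-1,1,2)],True,(0,0,255));cv2.imwrite(f'pics/st_{n}.png',cv2.resize(vis[y0-15:y1+15,x0-15:x1+15],None,fx=6,fy=6))
for z,a in((.062,(283,223)),): print('dropper top',onplane(C['top'],[(283,223)],.055),onplane(C['scene'],[(325,253)],.062))
E
```

```text
top plane n [-0.342  -0.0065  0.9397] tilt 20.003118299024376 up dir yaw 1.090910251694426 c [ 0.4456 -0.3638  0.0337] 2389
((0.3207435607910156, -0.018321990966796875), (89.38794708251953, 110.60992431640625), 89.11775207519531)
face rect centre [ 0.4459 -0.3638  0.0338] up [0.9395 0.0179 0.3421] ac [-0.019   0.9998  0.    ]
scene plane n [-0.3458  0.0152  0.9382] tilt 20.24859038258779 up dir yaw -2.5094582863465247 c [ 0.4484 -0.3619  0.0327] 589
((-1.4720954895019531, -2.2508621215820312), (119.05066680908203, 92.76524353027344), 2.9981582164764404)
face rect centre [ 0.4469 -0.3641  0.0322] up [ 0.9373 -0.0411  0.3461] ac [ 0.0438  0.999  -0.    ]
dropper top [[0.5244 0.0779 0.055 ]] [[0.5284 0.0845 0.062 ]]
```

```bash
python3 - <<'E'
import cv2,numpy as np
a=cv2.imread('pics/st_top.png');b=cv2.imread('pics/st_scene.png');print(a.shape,b.shape)
h=max(a.shape[0],b.shape[0]);o=np.zeros((h,a.shape[1]+b.shape[1],3),np.uint8);o[:a.shape[0],:a.shape[1]]=a;o[:b.shape[0],a.shape[1]:]=b
cv2.imwrite('pics/stc.png',cv2.resize(o,(800,int(h*800/o.shape[1]))))
E
```

```text
(600, 540, 3) (408, 540, 3)
```

View pics/stc.png

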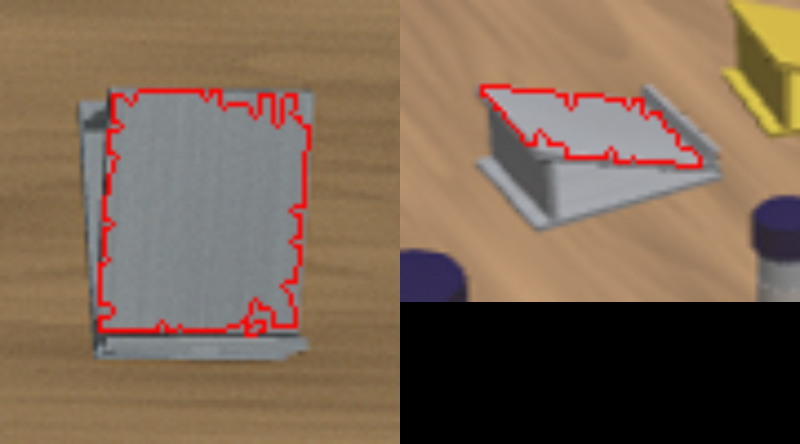

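```bash
python3 - <<'E'
from m import *
np.set_printoptions(precision=4,suppress=True)
zc=lambda p,o:(np.array(p)+.5)/4-.5+np.array(o)
T=[zc(p,(360,160)) for p in [(495,324),(678,326),(665,545),(487,545)]]
S=[zc(p,(200,130)) for p in [(303,62),(155,58),(213,125),(370,130)]]
for n,P,c in(('top',T,[.4457,-.3638,.0338]),('scene',S,[.447,-.3638,.033])):
    nn=np.array([-.342,0,.9397]);c=np.array(c)
    r=rays(C[n],P);W=C[n]['eye']+r*(((c-C[n]['eye'])@nn)/(r@nn))[:,None];print(n,W)
    for i in range(4): e=W[(i+1)%4]-W[i];print(np.linalg.norm(e),np.degrees(np.arctan2(e[1],e[0])))
# logger triangulation of corners etc: cap centre triangulation as height check
for nm,a,b in(('tube1',(317.3,256.0),(337.6,209.4)),('tube2',(397.5,265.2),(307.5,172.8)),('jar1',(432,183.6),(223,187.6)),('jar2',(249.6,250.5),(368.15,260.15))):
    print(nm,tri(C['top'],a,C['scene'],b))
E
```

```text
top [[ 0.4976 -0.3189  0.0527]
 [ 0.4985 -0.4085  0.053 ]
 [ 0.3948 -0.4105  0.0153]
 [ 0.3928 -0.322   0.0146]]
0.08963316137055179 -89.44681246410305
0.11035084676877223 -178.89697568584825
0.08846403954678007 91.2707647764994
0.11154507281347237 1.741288544646584
scene [[ 0.3872 -0.4232  0.0112]
 [ 0.4998 -0.4052  0.0522]
 [ 0.5023 -0.3077  0.0531]
 [ 0.3898 -0.3188  0.0122]]
0.1211392030153542 9.079227886752351
0.09745637639635918 88.51285982145167
0.12020941169629316 -174.37232348819322
0.1043622390856677 -91.43963858577425
tube1 (array([0.4533, 0.0072, 0.0882]), np.float64(0.001967123969665529))
tube2 (array([ 0.4391, -0.1438,  0.0884]), np.float64(0.0024584373019550542))
jar1 (array([ 0.6125, -0.2199,  0.0603]), np.float64(0.001880950599897519))
jar2 (array([0.4667, 0.1398, 0.0601]), np.float64(0.0014306462387885979))
```

```bash
cat > go.py <<'E'
import sys
from h import *
def go(x,y,z,phi):
    s=read_state();M=R.from_rotvec(s['orientation']).as_matrix()
    d=M.T@(np.array([x,y,z])-s['tool_pos'])*100
    yaw=np.degrees(np.arctan2(M[1,0],M[0,0]))
    t=-((phi-yaw+90)%180-90)
    print('t %.2f tcp %s yaw %.1f q6 %.2f open %.4f F %s'%(s['t'],s['tool_pos'].round(4),yaw,s['q'][5],s['opening'],s['force'].round(1)))
    print('rows: %.2f %.2f %.2f %.3f  tilt %.3f'%(*d,np.radians(t),M[2,2]))
go(*map(float,sys.argv[1:5]))
E
python3 go.py .453 .0075 .2 -7.5
```

```text
t 0.10 tcp [0.1557 0.5789 0.2287] yaw 74.9 q6 -0.09 open 0.0929 F [-0.1 -0.4  0. ]
rows: -47.46 43.55 2.94 1.439  tilt -1.000
```

>>> {"api": "play_rows", "payload": {
  "increments": [
    [[-47.5, 43.5, 2.9, 1.44], [-47.5, 43.5, 2.9, 1.44], [-47.5, 43.5, 2.9, 1.44], [-47.5, 43.5, 2.9, 1.44], [-47.5, 43.5, 2.9, 1.44]]
  ],
  "jaw": 9.3,
  "squeeze": 15
}}

```text
t: 0.6
tool_pos: [0.271, 0.3558, 0.2178]
orientation: [3.021, 0.856, -0.001]
force: [0.9, -0.3, 1.1]
opening: 0.0931
```

```bash
python3 go.py .453 .0075 .2 -7.5
```

```text
t 0.60 tcp [0.271  0.3558 0.2178] yaw 31.7 q6 0.25 open 0.0931 F [ 0.9 -0.3  1.1]
rows: -2.78 39.20 1.82 0.683  tilt -1.000
```

Works well; continuing.

>>> {"api": "play_rows", "payload": {
  "increments": [
    [[-2.8, 39.2, 1.8, 0.683], [-2.8, 39.2, 1.8, 0.683], [-2.8, 39.2, 1.8, 0.683], [-2.8, 39.2, 1.8, 0.683], [-2.8, 39.2, 1.8, 0.683]]
  ]
}}

```text
t: 1.1
tool_pos: [0.3862, 0.1341, 0.2067]
orientation: [3.133, -0.214, 0.0]
force: [0.9, 0.5, -0.7]
opening: 0.0929
```

```bash
python3 go.py .453 .0075 .2 -7.5
```

```text
t 1.10 tcp [0.3862 0.1341 0.2067] yaw -7.8 q6 0.35 open 0.0929 F [ 0.9  0.5 -0.7]
rows: 8.33 11.64 0.68 -0.005  tilt -1.000
```

>>> {"api": "play_rows", "payload": {
  "increments": [
    [[8.3, 11.6, 0.7, 0], [8.3, 11.6, 0.7, 0], [8.3, 11.6, 0.7, 0], [8.3, 11.6, 0.7, 0], [8.3, 11.6, 0.7, 0]]
  ]
}}

```text
t: 1.6
tool_pos: [0.4524, 0.0071, 0.1992]
orientation: [3.133, -0.218, -0.002]
force: [-0.5, 0.6, 0.2]
opening: 0.0927
```

```bash
python3 go.py .453 .0075 .041 -7.5; python3 - <<'E'
from h import *
for n in("scene","top"):
    p,d=read_camera(n);cv2.imwrite(f"pics/{n}1.png",p)
a=cv2.imread('pics/scene1.png')[120:330,220:500];b=cv2.imread('pics/top1.png')[130:340,200:480]
cv2.imwrite('pics/c1.png',cv2.resize(np.vstack([a,b]),(800,600)) if 0 else cv2.resize(np.hstack([a,b]),(800,300)))
E
```

```text
t 1.60 tcp [0.4524 0.0071 0.1992] yaw -8.0 q6 0.04 open 0.0927 F [-0.5  0.6  0.2]
rows: 0.08 -0.07 15.82 -0.008  tilt -1.000
```

View pics/c1.png

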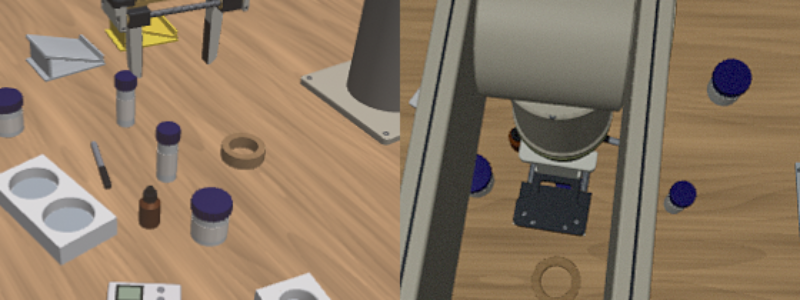

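The open gripper hangs above the first tube (cap at about (337,213) in the scene view), so I'll go down and grip.

>>> {"api": "play_rows", "payload": {
  "increments": [
    [[0.1, -0.1, 4, 0], [0.1, -0.1, 8, 0], [0.1, -0.1, 12, 0], [0.1, -0.1, 15.8, 0], [0.1, -0.1, 15.8, 0]]
  ]
}}

```text
t: 2.2
tool_pos: [0.448, 0.0113, 0.0365]
orientation: [3.134, -0.209, -0.017]
force: [-1.4, 0.6, 0.4]
opening: 0.0931
```

>>> {"api": "play_rows", "payload": {
  "increments": [
    [[0, 0, 0, 0], [0, 0, 0, 0], [0, 0, 0, 0], [0, 0, 0, 0], [0, 0, 0, 0]]
  ],
  "jaw": 2.0,
  "squeeze": 15
}}

```text
t: 2.7
tool_pos: [0.449, 0.0112, 0.0376]
orientation: [3.134, -0.21, -0.013]
force: [0.2, -0.1, 0.4]
opening: 0.0578
```

```bash
python3 go.py .470 .391 .15 -7.5
```

```text
t 2.70 tcp [0.449  0.0112 0.0376] yaw -7.7 q6 0.04 open 0.0578 F [ 0.2 -0.1  0.4]
rows: -3.07 -37.91 -11.25 -0.003  tilt -1.000
```

>>> {"api": "play_rows", "payload": {
  "increments": [
    [[0, 0, 0, 0], [0, 0, 0, 0], [0, 0, 0, 0], [0, 0, 0, 0], [0, 0, 0, 0]]
  ]
}}

```text
t: 3.2
tool_pos: [0.4491, 0.0111, 0.0377]
orientation: [3.134, -0.21, -0.013]
force: [0.6, 0.7, 0.8]
opening: 0.0341
```

>>> {"api": "play_rows", "payload": {
  "increments": [
    [[0, 0, 0, 0], [0, 0, 0, 0], [0, 0, 0, 0]]
  ]
}}

```text
t: 3.5
tool_pos: [0.4491, 0.0111, 0.0377]
orientation: [3.134, -0.21, -0.013]
force: [-0.5, 0.8, 0.7]
opening: 0.0336
```

```bash
python3 go.py .470 .391 .15 -7.5
```

```text
t 3.50 tcp [0.4491 0.0111 0.0377] yaw -7.7 q6 0.04 open 0.0336 F [-0.5  0.8  0.7]
rows: -3.08 -37.92 -11.24 -0.003  tilt -1.000
```

>>> {"api": "play_rows", "payload": {
  "increments": [
    [[0, 0, -2, 0], [0, 0, -5, 0], [0, 0, -8, 0], [0, 0, -11.3, 0], [0, 0, -11.3, 0]]
  ],
  "squeeze": 20
}}

```text
t: 4.0
tool_pos: [0.453, 0.0109, 0.1557]
orientation: [3.134, -0.209, -0.001]
force: [0.3, 0.1, 0.5]
opening: 0.034
```

```bash
python3 go.py .470 .3945 .15 -7.5; python3 - <<'E'
from h import *
p,d=read_camera("scene");cv2.imwrite("pics/s2.png",cv2.resize(p[80:280,220:480],(780,600)))
E
```

```text
t 4.00 tcp [0.453  0.0109 0.1557] yaw -7.6 q6 0.04 open 0.0340 F [0.3 0.1 0.5]
rows: -3.42 -38.25 0.54 -0.003  tilt -1.000
```

View pics/s2.png

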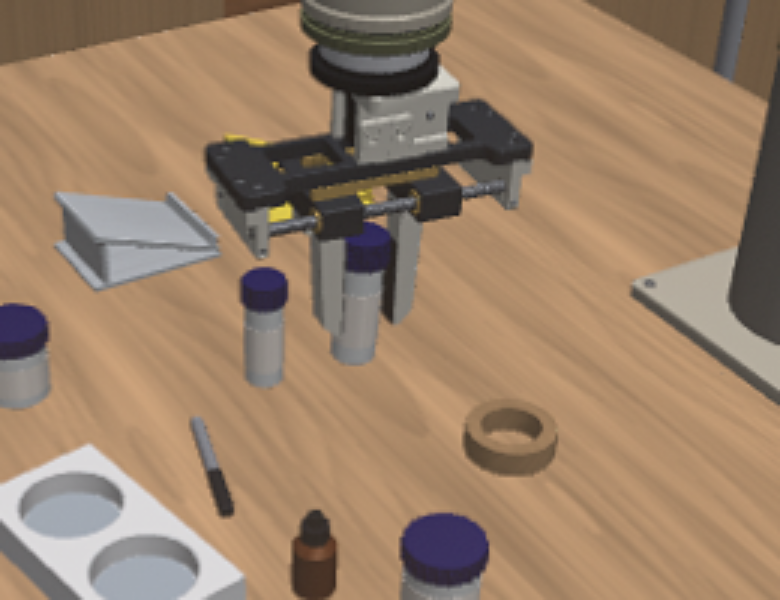

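The tube is held between the pads (cap at (367,245) in the crop, leaning a few degrees). I'll carry it to the block.

>>> {"api": "play_rows", "payload": {
  "increments": [
    [[-0.5, -3, 0.3, 0], [-1, -8, 0.5, 0], [-1.5, -13, 0.5, 0], [-2, -18, 0.5, 0], [-2.4, -23, 0.5, 0]]
  ]
}}

```text
t: 4.55
tool_pos: [0.4572, 0.2428, 0.1461]
orientation: [3.133, -0.21, -0.009]
force: [0.5, 0.1, -0.1]
opening: 0.0334
```

```bash
python3 go.py .470 .3945 .15 -7.5
```

```text
t 4.55 tcp [0.4572 0.2428 0.1461] yaw -7.7 q6 0.52 open 0.0334 F [ 0.5  0.1 -0.1]
rows: -0.76 -15.21 -0.42 -0.003  tilt -1.000
```

>>> {"api": "play_rows", "payload": {
  "increments": [
    [[-0.3, -5, -0.4, 0], [-0.5, -10, -0.4, 0], [-0.8, -13.5, -0.4, 0], [-0.8, -15.2, -0.4, 0], [-0.8, -15.2, -0.4, 0]]
  ]
}}

```text
t: 5.05
tool_pos: [0.4681, 0.396, 0.1473]
orientation: [3.131, -0.205, -0.013]
force: [-0.4, -1.0, 0.0]
opening: 0.0337
```

```bash
python3 go.py .470 .3945 .053 -7.5; python3 - <<'E'
from h import *
p,d=read_camera("scene");cv2.imwrite("pics/s3.png",cv2.resize(p[200:400,350:610],(780,600)))
p,d=read_camera("top");cv2.imwrite("pics/t3.png",cv2.resize(p[180:330,60:260],(800,600)))
E
```

```text
t 5.05 tcp [0.4681 0.396  0.1473] yaw -7.5 q6 0.75 open 0.0337 F [-0.4 -1.   0. ]
rows: 0.28 0.09 9.42 -0.000  tilt -1.000
```

View pics/s3.png

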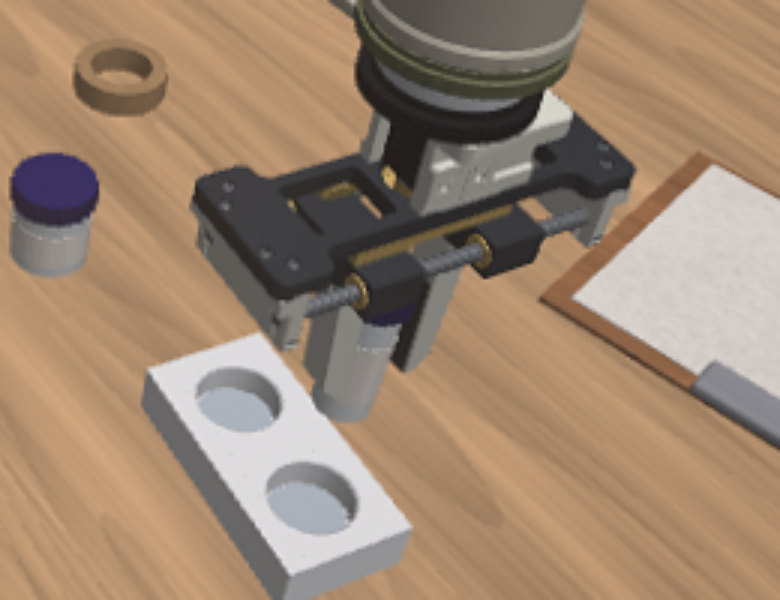

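View pics/t3.png

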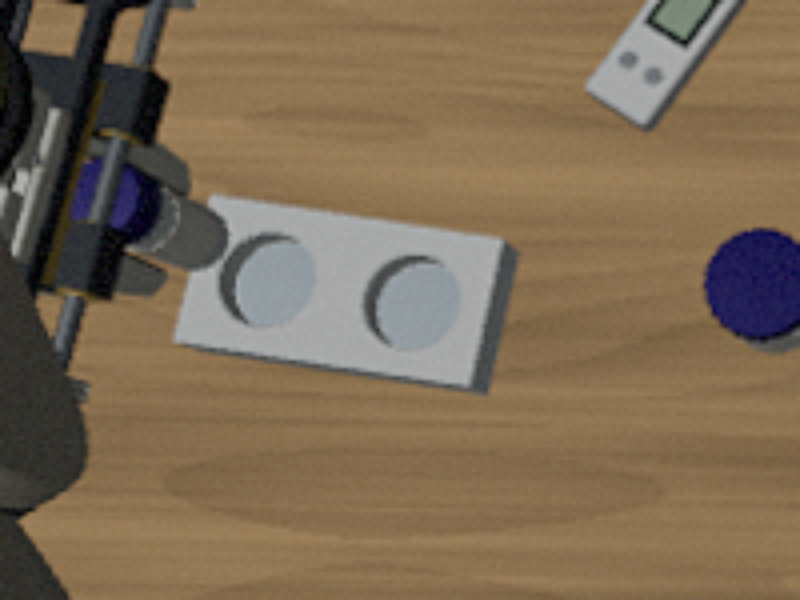

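```bash
python3 - <<'E'
from m import *
print(tri(C['top'],(110.5,241.2),C['scene'],(465,335)))
print(onplane(C['top'],[(110.5,241.2)],.1096),onplane(C['scene'],[(465,335.)],.1096))
# scene lean: axis predicted
q=proj(C['scene'],[[.468,.392,.11],[.468,.392,.18]]);print(q,(q-[350,200])*3)
q=proj(C['top'],[[.468,.392,.11],[.468,.392,.2]]);print(q,(q-[60,180])*4)
E
```

```text
(array([0.46802041, 0.39155061, 0.10535984]), np.float64(0.002116574328460199))
[[0.46779412 0.38877083 0.1096    ]] [[0.47035731 0.39450232 0.1096    ]]
[[465.10253386 333.0929372 ]
 [474.94502882 300.08789709]] [[345.30760158 399.2788116 ]
 [374.83508647 300.26369127]]
[[108.6511753  241.00441339]
 [ 84.34877406 228.68628206]] [[194.6047012  244.01765355]
 [ 97.39509624 194.74512826]]
```

>>> {"api": "play_rows", "payload": {
  "increments": [
    [[0.2, 0.1, 2, 0], [0.2, 0.1, 4, 0], [0.2, 0.1, 6, 0], [0.2, 0.1, 6, 0]]
  ]
}}

```text
t: 5.55
tool_pos: [0.4679, 0.3889, 0.0838]
orientation: [3.126, -0.211, -0.02]
force: [-0.6, -0.1, -1.5]
opening: 0.0335
```

```bash
python3 go.py .470 .3945 .051 -7.5
```

```text
t 5.55 tcp [0.4679 0.3889 0.0838] yaw -7.7 q6 0.74 open 0.0335 F [-0.6 -0.1 -1.5]
rows: 0.17 -0.62 3.28 -0.004  tilt -1.000
```

>>> {"api": "play_rows", "payload": {
  "increments": [
    [[0.2, -0.6, 0, 0], [0.2, -0.6, 0, 0], [0.2, -0.6, 0, 0]]
  ]
}}

```text
t: 5.85
tool_pos: [0.4715, 0.3949, 0.085]
orientation: [3.127, -0.211, -0.018]
force: [0.2, -0.3, -1.2]
opening: 0.0335
```

```bash
python3 go.py .470 .3945 .051 -7.5; python3 - <<'E'
from h import *
for i in range(4):
    s=read_state();M=R.from_rotvec(s['orientation']).as_matrix();print(s['t'],s['tool_pos'].round(4),M[:,2].round(4))
p,d=read_camera("top")
for i in range(2):
    s=read_state();M=R.from_rotvec(s['orientation']).as_matrix();print(s['t'],s['tool_pos'].round(4),M[:,2].round(4),s['dq'].round(3))
E
```

```text
t 5.85 tcp [0.4715 0.3949 0.085 ] yaw -7.7 q6 0.75 open 0.0335 F [ 0.2 -0.3 -1.2]
rows: -0.10 0.03 3.40 -0.004  tilt -1.000
5.85 [0.4715 0.3949 0.085 ] [-0.0122 -0.0068 -0.9999]
5.85 [0.4715 0.3949 0.085 ] [-0.0122 -0.0068 -0.9999]
5.85 [0.4715 0.3949 0.085 ] [-0.0122 -0.0068 -0.9999]
5.85 [0.4715 0.3949 0.085 ] [-0.0122 -0.0068 -0.9999]
5.9 [0.4714 0.3949 0.085 ] [-0.0122 -0.0067 -0.9999] [ 0.004  0.001  0.002  0.001 -0.002  0.002]
5.9 [0.4714 0.3949 0.085 ] [-0.0122 -0.0067 -0.9999] [ 0.004  0.001  0.002  0.001 -0.002  0.002]
```

>>> {"api": "play_rows", "payload": {
  "increments": [
    [[-0.1, 0, 1.2, 0], [-0.1, 0, 2.4, 0], [-0.1, 0, 3.1, 0], [-0.1, 0, 3.1, 0], [-0.1, 0, 3.1, 0]]
  ]
}}

```text
t: 6.4
tool_pos: [0.4697, 0.3946, 0.0534]
orientation: [3.126, -0.211, -0.02]
force: [0.6, 0.3, -0.6]
opening: 0.0338
```

```bash
python3 go.py .470 .3945 .0497 -7.5
```

```text
t 6.40 tcp [0.4697 0.3946 0.0534] yaw -7.7 q6 0.75 open 0.0338 F [ 0.6  0.3 -0.6]
rows: 0.04 0.00 0.37 -0.004  tilt -1.000
```

>>> {"api": "play_rows", "payload": {
  "increments": [
    [[0, 0, 0.2, 0], [0, 0, 0.4, 0], [0, 0, 0.4, 0], [0, 0, 0.4, 0]]
  ]
}}

```text
t: 6.8
tool_pos: [0.4698, 0.3947, 0.0496]
orientation: [3.126, -0.211, -0.019]
force: [0.5, -0.1, -0.4]
opening: 0.034
```

>>> {"api": "play_rows", "payload": {
  "increments": [
    [[0, 0, 0.1, 0], [0, 0, 0.1, 0], [0, 0, 0.1, 0]]
  ]
}}

```text
t: 7.1
tool_pos: [0.4701, 0.3951, 0.0495]
orientation: [3.127, -0.211, -0.018]
force: [-1.1, -0.1, 5.3]
opening: 0.0335
```

```bash
python3 go.py .470 .3945 .0497 -7.5; python3 - <<'E'
from h import *
p,d=read_camera("scene");cv2.imwrite("pics/s4.png",cv2.resize(p[220:420,350:610],(780,600)))
E
```

```text
t 7.10 tcp [0.4701 0.3951 0.0495] yaw -7.7 q6 0.75 open 0.0335 F [-1.1 -0.1  5.3]
rows: -0.00 0.06 -0.02 -0.004  tilt -1.000
```

View pics/s4.png

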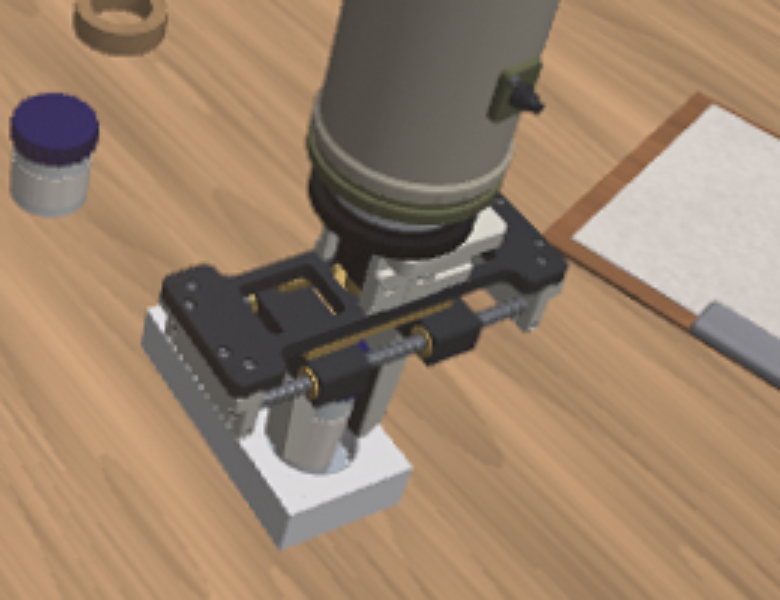

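The tube is down in the well, with 5 N contact at the expected height. I'll release it.

>>> {"api": "play_rows", "payload": {
  "increments": [
    [[0, 0, -0.1, 0], [0, 0, -0.1, 0], [0, 0, -0.1, 0], [0, 0, -0.1, 0], [0, 0, -0.1, 0]]
  ],
  "jaw": 6.5
}}

```text
t: 7.65
tool_pos: [0.47, 0.395, 0.0503]
orientation: [3.127, -0.211, -0.018]
force: [-0.0, 0.8, 0.4]
opening: 0.0642
```

>>> {"api": "play_rows", "payload": {
  "increments": [
    [[0, 0, -1.5, 0], [0, 0, -4, 0], [0, 0, -8, 0], [0, 0, -12, 0], [0, 0, -14, 0]]
  ]
}}

```text
t: 8.15
tool_pos: [0.4733, 0.3971, 0.1964]
orientation: [3.131, -0.211, -0.01]
force: [2.3, 0.1, 1.1]
opening: 0.0648
```

```bash
python3 go.py .439 -.1436 .18 -7.5; python3 - <<'E'
from h import *
p,d=read_camera("scene");cv2.imwrite("pics/s5.png",cv2.resize(p[220:420,350:610],(780,600)))
E
```

```text
t 8.15 tcp [0.4733 0.3971 0.1964] yaw -7.7 q6 0.75 open 0.0648 F [2.3 0.1 1.1]
rows: 3.87 54.03 1.80 -0.004  tilt -1.000
```

View pics/s5.png

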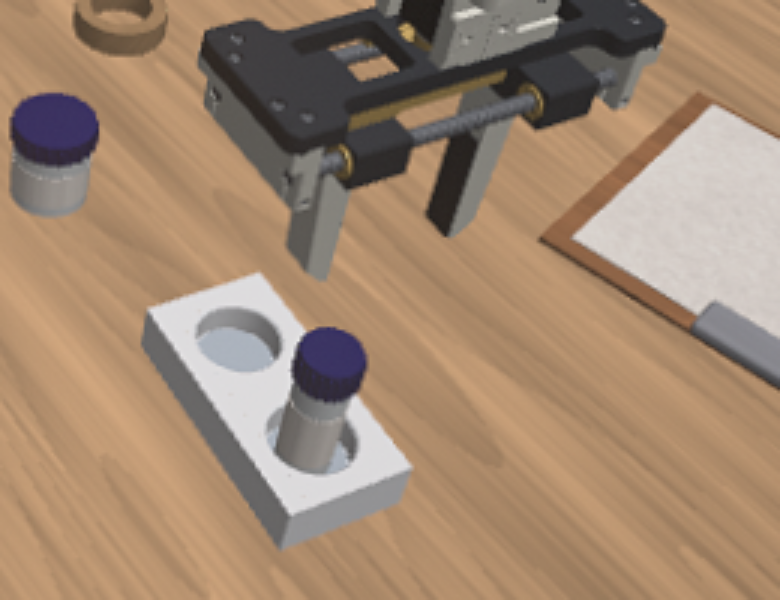

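Tube one stands upright in the near well (cap at (328,362) in the crop). Now the second.

>>> {"api": "play_rows", "payload": {
  "increments": [
    [[0.4, 5, 0.2, 0], [0.8, 10, 0.4, 0], [1.1, 15, 0.6, 0], [1.5, 20, 0.8, 0], [1.8, 25, 0.9, 0]]
  ],
  "jaw": 8
}}

```text
t: 8.7
tool_pos: [0.458, 0.1465, 0.1906]
orientation: [3.134, -0.21, -0.005]
force: [1.0, -0.2, -0.1]
opening: 0.0797
```

>>> {"api": "play_rows", "payload": {
  "increments": [
    [[0.4, 5, 0.2, 0], [0.8, 10, 0.4, 0], [1.1, 15, 0.6, 0], [1.5, 20, 0.8, 0], [1.8, 25, 0.9, 0]]
  ]
}}

```text
t: 9.2
tool_pos: [0.442, -0.103, 0.1823]
orientation: [3.134, -0.21, -0.004]
force: [1.7, -0.0, 0.7]
opening: 0.0802
```

```bash
python3 go.py .439 -.1436 .16 -7.5
```

```text
t 9.20 tcp [ 0.442  -0.103   0.1823] yaw -7.7 q6 -0.21 open 0.0802 F [ 1.7 -0.   0.7]
rows: 0.25 4.06 2.23 -0.003  tilt -1.000
```

>>> {"api": "play_rows", "payload": {
  "increments": [
    [[0.3, 4.1, 2.2, 0], [0.3, 4.1, 2.2, 0], [0.3, 4.1, 2.2, 0], [0.3, 4.1, 2.2, 0]]
  ]
}}

```text
t: 9.6
tool_pos: [0.4397, -0.1434, 0.1609]
orientation: [3.134, -0.21, -0.003]
force: [-0.5, -0.7, 0.6]
opening: 0.0801
```

```bash
python3 go.py .439 -.1436 .04 -7.5
```

```text
t 9.60 tcp [ 0.4397 -0.1434  0.1609] yaw -7.7 q6 -0.29 open 0.0801 F [-0.5 -0.7  0.6]
rows: -0.05 0.02 12.09 -0.003  tilt -1.000
```

>>> {"api": "play_rows", "payload": {
  "increments": [
    [[0, 0, 4, 0], [0, 0, 8, 0], [0, 0, 10.5, 0], [0, 0, 11.8, 0], [0, 0, 11.8, 0]]
  ]
}}

```text
t: 10.1
tool_pos: [0.4388, -0.1419, 0.0418]
orientation: [-3.134, 0.207, 0.007]
force: [0.3, 0.7, -0.2]
opening: 0.0798
```

>>> {"api": "play_rows", "payload": {
  "increments": [
    [[0, 0, 0, 0], [0, 0, 0, 0], [0, 0, 0, 0], [0, 0, 0, 0], [0, 0, 0, 0]]
  ],
  "jaw": 2,
  "squeeze": 20
}}

```text
t: 10.6
tool_pos: [0.4392, -0.1422, 0.0424]
orientation: [3.135, -0.207, -0.005]
force: [-0.6, 0.8, 0.8]
opening: 0.0443
```

>>> {"api": "play_rows", "payload": {
  "increments": [
    [[0, 0, 0, 0], [0, 0, 0, 0], [0, 0, 0, 0], [0, 0, 0, 0], [0, 0, 0, 0]]
  ]
}}

```text
t: 11.1
tool_pos: [0.4393, -0.1423, 0.0426]
orientation: [3.135, -0.207, -0.004]
force: [0.2, -0.1, 2.9]
opening: 0.0332
```

```bash
python3 go.py .460 .3176 .16 -7.5
```

```text
t 11.10 tcp [ 0.4393 -0.1423  0.0426] yaw -7.6 q6 -0.29 open 0.0332 F [ 0.2 -0.1  2.9]
rows: -4.04 -45.86 -11.75 -0.001  tilt -1.000
```

>>> {"api": "play_rows", "payload": {
  "increments": [
    [[0, 0, -2, 0], [0, 0, -5, 0], [0, 0, -8.5, 0], [-0.2, -3, -11.7, 0], [-0.7, -8, -11.7, 0]]
  ]
}}

```text
t: 11.6
tool_pos: [0.4463, -0.064, 0.1648]
orientation: [3.132, -0.213, 0.009]
force: [1.4, -0.1, 0.2]
opening: 0.0337
```

>>> {"api": "play_rows", "payload": {
  "increments": [
    [[-0.4, -5, 0, 0], [-0.8, -10, 0, 0], [-1.3, -15, 0, 0], [-1.7, -20, 0, 0], [-2.1, -25, 0, 0]]
  ]
}}

```text
t: 12.1
tool_pos: [0.4588, 0.1879, 0.1639]
orientation: [3.132, -0.213, 0.009]
force: [1.3, -0.7, -0.5]
opening: 0.0335
```

```bash
python3 go.py .460 .319 .15 -7.5
```

```text
t 12.10 tcp [0.4588 0.1879 0.1639] yaw -7.8 q6 0.43 open 0.0335 F [ 1.3 -0.7 -0.5]
rows: -1.67 -13.01 1.36 -0.005  tilt -1.000
```

>>> {"api": "play_rows", "payload": {
  "increments": [
    [[-0.6, -5, 0.5, 0], [-1.2, -9.5, 1, 0], [-1.6, -12.3, 1.4, 0], [-1.7, -13, 1.4, 0], [-1.7, -13, 1.4, 0]]
  ]
}}

```text
t: 12.6
tool_pos: [0.4591, 0.3194, 0.1489]
orientation: [3.131, -0.21, 0.007]
force: [0.3, -0.2, 0.0]
opening: 0.0334
```

```bash
python3 go.py .460 .319 .085 -7.5
```

```text
t 12.60 tcp [0.4591 0.3194 0.1489] yaw -7.7 q6 0.65 open 0.0334 F [ 0.3 -0.2  0. ]
rows: 0.07 0.01 6.39 -0.003  tilt -1.000
```

>>> {"api": "play_rows", "payload": {
  "increments": [
    [[0, 0, 2.5, 0], [0, 0, 5, 0], [0, 0, 6.3, 0], [0, 0, 6.3, 0], [0, 0, 6.3, 0]]
  ]
}}

```text
t: 13.1
tool_pos: [0.4598, 0.3186, 0.0866]
orientation: [3.131, -0.212, 0.008]
force: [0.3, 0.1, 0.6]
opening: 0.0335
```

```bash
python3 go.py .460 .319 .058 -7.5; python3 - <<'E'
from h import *
p,d=read_camera("scene");cv2.imwrite("pics/s6.png",cv2.resize(p[220:420,350:610],(780,600)))
E
```

```text
t 13.10 tcp [0.4598 0.3186 0.0866] yaw -7.7 q6 0.65 open 0.0335 F [0.3 0.1 0.6]
rows: -0.00 -0.06 2.86 -0.004  tilt -1.000
```

View pics/s6.png

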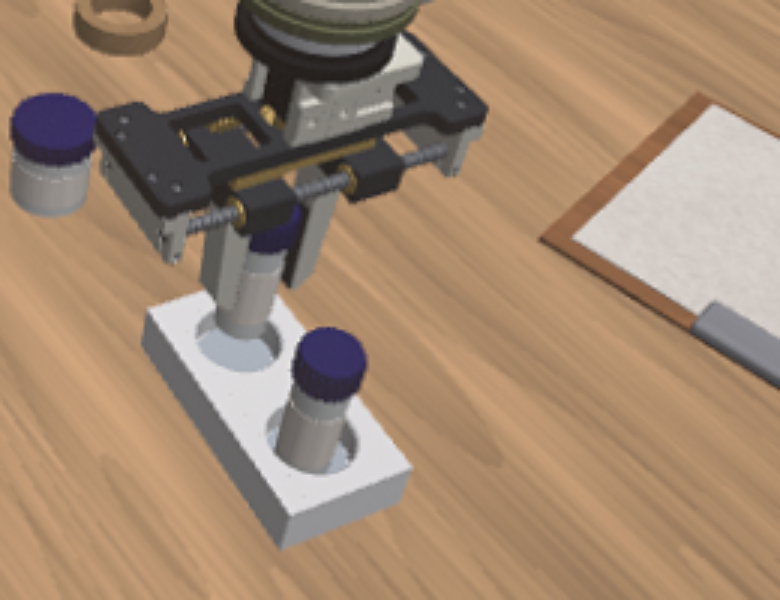

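The second tube hangs over the far well (bottom at (242,325), about 44 mm above the floor). I'll lower it.

>>> {"api": "play_rows", "payload": {
  "increments": [
    [[0, 0, 1.2, 0], [0, 0, 2.4, 0], [0, 0, 2.8, 0], [0, 0, 2.8, 0], [0, 0, 2.8, 0]]
  ]
}}

```text
t: 13.65
tool_pos: [0.4603, 0.319, 0.0591]
orientation: [3.132, -0.211, 0.009]
force: [0.0, -0.8, -0.2]
opening: 0.0337
```

>>> {"api": "play_rows", "payload": {
  "increments": [
    [[0, 0, 0.2, 0], [0, 0, 0.3, 0], [0, 0, 0.4, 0], [0, 0, 0.4, 0]]
  ]
}}

```text
t: 14.05
tool_pos: [0.4603, 0.3189, 0.055]
orientation: [3.132, -0.211, 0.009]
force: [-0.0, 0.9, -1.1]
opening: 0.0337
```

```bash
python3 go.py .460 .319 .0546 -7.5
```

```text
t 14.05 tcp [0.4603 0.3189 0.055 ] yaw -7.7 q6 0.65 open 0.0337 F [-0.   0.9 -1.1]
rows: -0.03 -0.01 0.04 -0.004  tilt -1.000
```

>>> {"api": "play_rows", "payload": {
  "increments": [
    [[0, 0, 0.1, 0], [0, 0, 0.1, 0], [0, 0, 0.1, 0]]
  ]
}}

```text
t: 14.35
tool_pos: [0.4606, 0.3192, 0.0546]
orientation: [3.132, -0.211, 0.01]
force: [-0.4, -1.1, 4.2]
opening: 0.0339
```

>>> {"api": "play_rows", "payload": {
  "increments": [
    [[0, 0, 0, 0], [0, 0, 0, 0], [0, 0, 0, 0], [0, 0, 0, 0], [0, 0, 0, 0]]
  ],
  "jaw": 6.5
}}

```text
t: 14.85
tool_pos: [0.4605, 0.3191, 0.0545]
orientation: [3.132, -0.211, 0.009]
force: [-0.1, 0.6, 0.3]
opening: 0.064
```

>>> {"api": "play_rows", "payload": {
  "increments": [
    [[0, 0, -1.5, 0], [0, 0, -4, 0], [0, 0, -8, 0], [0, 0, -12, 0], [0, 0, -12, 0]]
  ]
}}

```text
t: 15.35
tool_pos: [0.4633, 0.3215, 0.1831]
orientation: [-3.13, 0.211, -0.025]
force: [0.4, -0.2, 0.6]
opening: 0.0652
```

```bash
python3 go.py .467 .140 .13 10; python3 - <<'E'
from h import *
p,d=read_camera("scene");cv2.imwrite("pics/s7.png",cv2.resize(p[220:420,350:610],(780,600)))
E
```

```text
t 15.35 tcp [0.4633 0.3215 0.1831] yaw -7.7 q6 0.65 open 0.0652 F [ 0.4 -0.2  0.6]
rows: 2.71 17.97 5.26 -0.309  tilt -1.000
```

View pics/s7.png

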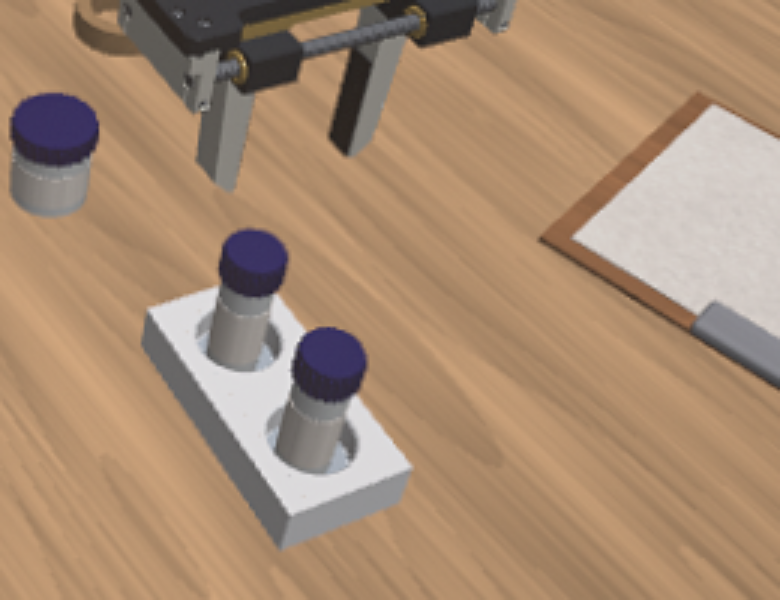

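Both tubes stand in their wells. Now the near jar.

>>> {"api": "play_rows", "payload": {
  "increments": [
    [[0.7, 4.5, 0.5, -0.1], [1.4, 9.5, 1, -0.2], [2.1, 14, 2, -0.309], [2.7, 18, 3, -0.309], [2.7, 18, 4, -0.309]]
  ],
  "jaw": 9.3
}}

```text
t: 15.9
tool_pos: [0.4647, 0.1347, 0.1385]
orientation: [3.129, 0.267, 0.018]
force: [1.1, 0.2, 0.4]
opening: 0.0926
```

>>> {"api": "play_rows", "payload": {
  "increments": [
    [[0, 0, 0, 0], [0, 0, 0, 0], [0, 0, 0, 0]]
  ]
}}

```text
t: 16.2
tool_pos: [0.4648, 0.1357, 0.1388]
orientation: [3.129, 0.269, 0.019]
force: [0.3, -0.2, -0.5]
opening: 0.093
```

```bash
python3 go.py .467 .140 .048 10
```

```text
t 16.20 tcp [0.4648 0.1357 0.1388] yaw 9.8 q6 0.01 open 0.0930 F [ 0.3 -0.2 -0.5]
rows: 0.18 -0.41 9.09 -0.003  tilt -1.000
```

>>> {"api": "play_rows", "payload": {
  "increments": [
    [[0.2, -0.4, 3, 0], [0.2, -0.4, 6, 0], [0.2, -0.4, 8, 0], [0.2, -0.4, 8.9, 0], [0.2, -0.4, 8.9, 0]]
  ]
}}

```text
t: 16.7
tool_pos: [0.4663, 0.1406, 0.049]
orientation: [3.128, 0.271, 0.015]
force: [0.2, -0.1, 0.6]
opening: 0.093
```

```bash
python3 go.py .467 .140 .048 10;  python3 - <<'E'
from h import *
p,d=read_camera("scene");cv2.imwrite("pics/s8.png",cv2.resize(p[160:360,250:510],(780,600)))
E
```

```text
t 16.70 tcp [0.4663 0.1406 0.049 ] yaw 9.9 q6 0.02 open 0.0930 F [ 0.2 -0.1  0.6]
rows: 0.06 0.07 0.10 -0.002  tilt -1.000
```

View pics/s8.png

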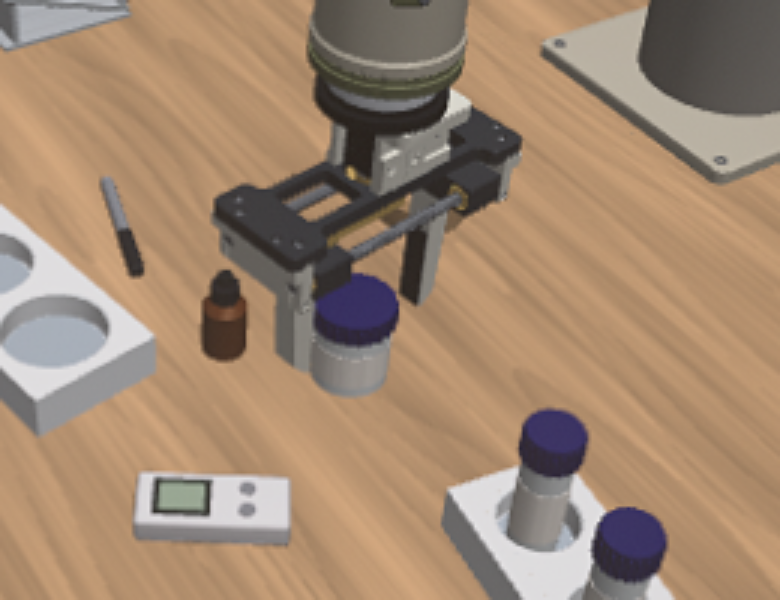

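The fingers straddle the jar's cap (355,310) and the dropper at (224,318) is clear. Closing.

>>> {"api": "play_rows", "payload": {
  "increments": [
    [[0, 0, 0, 0], [0, 0, 0, 0], [0, 0, 0, 0], [0, 0, 0, 0], [0, 0, 0, 0]]
  ],
  "jaw": 4,
  "squeeze": 25
}}

```text
t: 17.25
tool_pos: [0.4674, 0.1406, 0.0505]
orientation: [3.129, 0.27, 0.019]
force: [-0.4, -0.1, 0.0]
opening: 0.0571
```

>>> {"api": "play_rows", "payload": {
  "increments": [
    [[0, 0, 0, 0], [0, 0, 0, 0], [0, 0, 0, 0], [0, 0, 0, 0]]
  ]
}}

```text
t: 17.65
tool_pos: [0.4673, 0.1405, 0.0505]
orientation: [3.129, 0.27, 0.019]
force: [-0.1, -0.9, -1.0]
opening: 0.0535
```

```bash
python3 go.py .6295 .0436 .15 10
```

```text
t 17.65 tcp [0.4673 0.1405 0.0505] yaw 9.9 q6 0.02 open 0.0535 F [-0.1 -0.9 -1. ]
rows: 14.43 12.35 -9.76 -0.002  tilt -1.000
```

>>> {"api": "play_rows", "payload": {
  "increments": [
    [[0, 0, -2, 0], [0, 0, -5, 0], [0, 0, -8, 0], [1, 1, -9.7, 0], [4, 3.5, -9.7, 0]]
  ]
}}

```text
t: 18.15
tool_pos: [0.5126, 0.1143, 0.1515]
orientation: [3.129, 0.275, 0.026]
force: [0.4, 0.1, -1.3]
opening: 0.0535
```

```bash
python3 go.py .6295 .0436 .15 10
```

```text
t 18.15 tcp [0.5126 0.1143 0.1515] yaw 10.0 q6 -0.05 open 0.0535 F [ 0.4  0.1 -1.3]
rows: 10.27 9.00 0.34 0.000  tilt -1.000
```

>>> {"api": "play_rows", "payload": {
  "increments": [
    [[3.5, 3, 0.1, 0], [7, 6, 0.2, 0], [9.5, 8.4, 0.3, 0], [10.3, 9, 0.3, 0], [10.3, 9, 0.3, 0]]
  ]
}}

```text
t: 18.65
tool_pos: [0.6301, 0.0428, 0.1497]
orientation: [3.13, 0.272, 0.025]
force: [-0.1, -0.4, -1.0]
opening: 0.0536
```

>>> {"api": "play_rows", "payload": {
  "increments": [
    [[0, 0, 1.5, 0], [0, 0, 3, 0], [0, 0, 4.5, 0], [0, 0, 5, 0], [0, 0, 5, 0]]
  ]
}}

```text
t: 19.15
tool_pos: [0.6293, 0.0433, 0.0976]
orientation: [-3.129, -0.273, -0.019]
force: [-0.3, -0.2, -1.1]
opening: 0.0534
```

```bash
python3 go.py .6295 .0436 .07 10;  python3 - <<'E'
from h import *
p,d=read_camera("scene");cv2.imwrite("pics/s9.png",cv2.resize(p[130:330,170:430],(780,600)))
E
```

```text
t 19.15 tcp [0.6293 0.0433 0.0976] yaw 10.0 q6 -0.19 open 0.0534 F [-0.3 -0.2 -1.1]
rows: -0.01 -0.03 2.76 -0.000  tilt -1.000
```

View pics/s9.png

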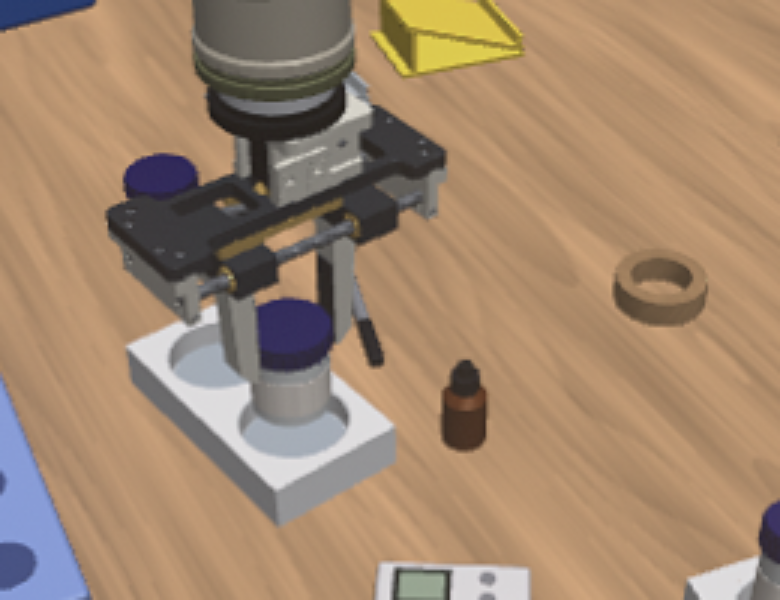

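The jar hangs over its well (well centre (294,420), jar bottom (290,405)). Lowering it.

>>> {"api": "play_rows", "payload": {
  "increments": [
    [[0, 0, 1.2, 0], [0, 0, 2.4, 0], [0, 0, 3.1, 0], [0, 0, 3.1, 0], [0, 0, 3.1, 0]]
  ]
}}

```text
t: 19.7
tool_pos: [0.6305, 0.0432, 0.0676]
orientation: [-3.129, -0.273, -0.021]
force: [0.4, -0.5, -0.6]
opening: 0.0537
```

>>> {"api": "play_rows", "payload": {
  "increments": [
    [[0, 0, 0.2, 0], [0, 0, 0.4, 0], [0, 0, 0.5, 0], [0, 0, 0.5, 0]]
  ]
}}

```text
t: 20.1
tool_pos: [0.6306, 0.0432, 0.0626]
orientation: [-3.129, -0.273, -0.022]
force: [-0.3, 0.4, -1.8]
opening: 0.053
```

>>> {"api": "play_rows", "payload": {
  "increments": [
    [[0, 0, 0.1, 0], [0, 0, 0.2, 0], [0, 0, 0.2, 0]]
  ]
}}

```text
t: 20.4
tool_pos: [0.6309, 0.0433, 0.0624]
orientation: [-3.13, -0.273, -0.022]
force: [-7.0, -0.8, 10.8]
opening: 0.0535
```

>>> {"api": "play_rows", "payload": {
  "increments": [
    [[0, 0, -0.1, 0], [0, 0, -0.1, 0], [0, 0, -0.1, 0], [0, 0, -0.1, 0], [0, 0, -0.1, 0]]
  ],
  "jaw": 8.5
}}

```text
t: 20.9
tool_pos: [0.6308, 0.0433, 0.0632]
orientation: [-3.129, -0.273, -0.022]
force: [0.1, 0.4, -0.4]
opening: 0.0837
```

>>> {"api": "play_rows", "payload": {
  "increments": [
    [[0, 0, -1.5, 0], [0, 0, -4, 0], [0, 0, -7, 0], [0, 0, -10, 0], [0, 0, -10, 0]]
  ]
}}

```text
t: 21.4
tool_pos: [0.6327, 0.0431, 0.1705]
orientation: [3.129, 0.273, 0.037]
force: [1.0, -1.6, 1.2]
opening: 0.085
```

```bash
python3 go.py .6125 -.219 .15 10; python3 - <<'E'
from h import *
p,d=read_camera("scene");cv2.imwrite("pics/s10.png",cv2.resize(p[130:330,170:430],(780,600)))
E
```

```text
t 21.40 tcp [0.6327 0.0431 0.1705] yaw 10.0 q6 -0.19 open 0.0850 F [ 1.  -1.6  1.2]
rows: -6.57 25.46 1.97 -0.001  tilt -1.000
```

View pics/s10.png

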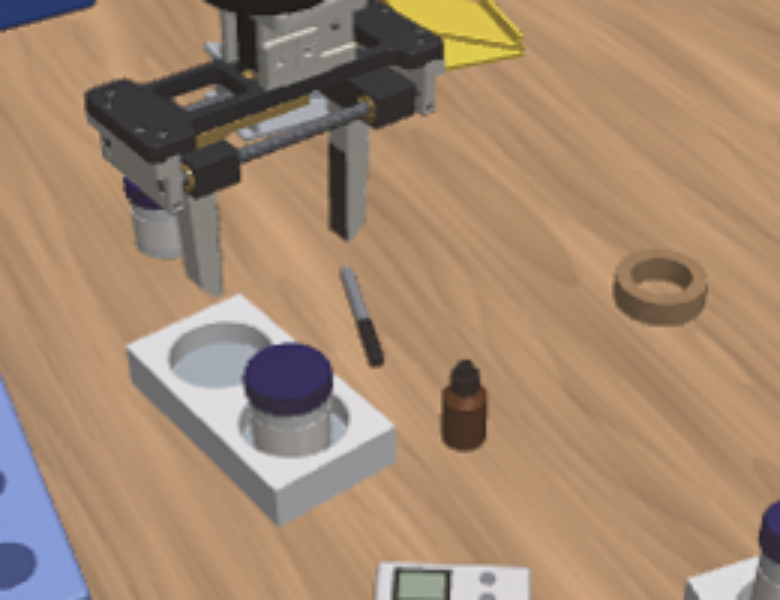

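The first jar is down in its well, upright. On to the second.

>>> {"api": "play_rows", "payload": {
  "increments": [
    [[-1.2, 5, 0.4, 0], [-2.4, 10, 0.8, 0], [-3.6, 15, 1.2, 0], [-4.9, 20, 1.6, 0], [-6.2, 24.3, 2, 0]]
  ],
  "jaw": 9.3
}}

```text
t: 21.95
tool_pos: [0.6123, -0.2071, 0.1463]
orientation: [-3.129, -0.273, -0.031]
force: [1.5, 0.2, -1.1]
opening: 0.0929
```

>>> {"api": "play_rows", "payload": {
  "increments": [
    [[-0.4, 1.2, 0, 0], [-0.4, 1.2, 0, 0], [-0.4, 1.2, 0, 0]]
  ]
}}

```text
t: 22.25
tool_pos: [0.6103, -0.2187, 0.1458]
orientation: [-3.128, -0.273, -0.03]
force: [-0.6, 0.4, -0.2]
opening: 0.0926
```

```bash
python3 go.py .6125 -.219 .049 10
```

```text
t 22.25 tcp [ 0.6103 -0.2187  0.1458] yaw 10.0 q6 -0.60 open 0.0926 F [-0.6  0.4 -0.2]
rows: 0.03 0.06 9.68 -0.001  tilt -1.000
```

>>> {"api": "play_rows", "payload": {
  "increments": [
    [[0, 0, 3, 0], [0, 0, 6, 0], [0, 0, 8.5, 0], [0, 0, 9.6, 0], [0, 0, 9.6, 0]]
  ]
}}

```text
t: 22.75
tool_pos: [0.6111, -0.216, 0.0479]
orientation: [-3.126, -0.275, -0.025]
force: [-0.1, 0.0, -0.1]
opening: 0.0927
```

```bash
python3 go.py .6125 -.219 .049 10
```

```text
t 22.75 tcp [ 0.6111 -0.216   0.0479] yaw 10.1 q6 -0.60 open 0.0927 F [-0.1  0.  -0.1]
rows: 0.08 0.31 -0.11 0.001  tilt -1.000
```

>>> {"api": "play_rows", "payload": {
  "increments": [
    [[0, 0.3, -0.1, 0], [0, 0.3, -0.1, 0]]
  ]
}}

```text
t: 22.95
tool_pos: [0.613, -0.2192, 0.0509]
orientation: [-3.127, -0.277, -0.029]
force: [1.4, -0.1, 0.1]
opening: 0.0926
```

>>> {"api": "play_rows", "payload": {
  "increments": [
    [[0, 0, 0, 0], [0, 0, 0, 0], [0, 0, 0, 0], [0, 0, 0, 0], [0, 0, 0, 0]]
  ],
  "jaw": 4,
  "squeeze": 25
}}

```text
t: 23.45
tool_pos: [0.6129, -0.2192, 0.0509]
orientation: [-3.127, -0.276, -0.029]
force: [0.6, 0.4, 0.8]
opening: 0.0579
```

>>> {"api": "play_rows", "payload": {
  "increments": [
    [[0, 0, 0, 0], [0, 0, 0, 0], [0, 0, 0, 0], [0, 0, 0, 0]]
  ]
}}

```text
t: 23.85
tool_pos: [0.6128, -0.2192, 0.0508]
orientation: [-3.127, -0.276, -0.028]
force: [-0.6, -0.2, 1.0]
opening: 0.0533
```

```bash
python3 go.py .644 -.039 .14 10
```

```text
t 23.85 tcp [ 0.6128 -0.2192  0.0508] yaw 10.1 q6 -0.61 open 0.0533 F [-0.6 -0.2  1. ]
rows: 6.39 -17.20 -8.79 0.002  tilt -1.000
```

>>> {"api": "play_rows", "payload": {
  "increments": [
    [[0, 0, -2, 0], [0, 0, -5, 0], [0, 0, -8, 0], [1, -3, -8.8, 0], [2.8, -7.5, -8.8, 0]]
  ]
}}

```text
t: 24.35
tool_pos: [0.6269, -0.143, 0.1423]
orientation: [3.129, 0.27, 0.035]
force: [1.6, 0.7, 0.1]
opening: 0.0535
```

```bash
python3 go.py .644 -.039 .14 10
```

```text
t 24.35 tcp [ 0.6269 -0.143   0.1423] yaw 9.9 q6 -0.48 open 0.0535 F [1.6 0.7 0.1]
rows: 3.46 -9.95 0.29 -0.002  tilt -1.000
```

>>> {"api": "play_rows", "payload": {
  "increments": [
    [[1.2, -3.5, 0.2, 0], [2.4, -7, 0.3, 0], [3.2, -9.3, 0.3, 0], [3.5, -9.9, 0.3, 0], [3.5, -9.9, 0.3, 0]]
  ]
}}

```text
t: 24.85
tool_pos: [0.6445, -0.0386, 0.1397]
orientation: [3.129, 0.273, 0.035]
force: [0.3, -0.7, -0.4]
opening: 0.0534
```

>>> {"api": "play_rows", "payload": {
  "increments": [
    [[0, 0, 1.5, 0], [0, 0, 3, 0], [0, 0, 4.3, 0], [0, 0, 4.3, 0], [0, 0, 4.3, 0]]
  ]
}}

```text
t: 25.35
tool_pos: [0.6447, -0.039, 0.0955]
orientation: [3.13, 0.272, 0.031]
force: [0.9, 0.7, 0.2]
opening: 0.0535
```

```bash
python3 go.py .644 -.039 .067 10;  python3 - <<'E'
from h import *
p,d=read_camera("scene");cv2.imwrite("pics/s11.png",cv2.resize(p[130:330,170:430],(780,600)))
E
```

```text
t 25.35 tcp [ 0.6447 -0.039   0.0955] yaw 9.9 q6 -0.32 open 0.0535 F [0.9 0.7 0.2]
rows: -0.12 -0.01 2.85 -0.001  tilt -1.000
```

View pics/s11.png

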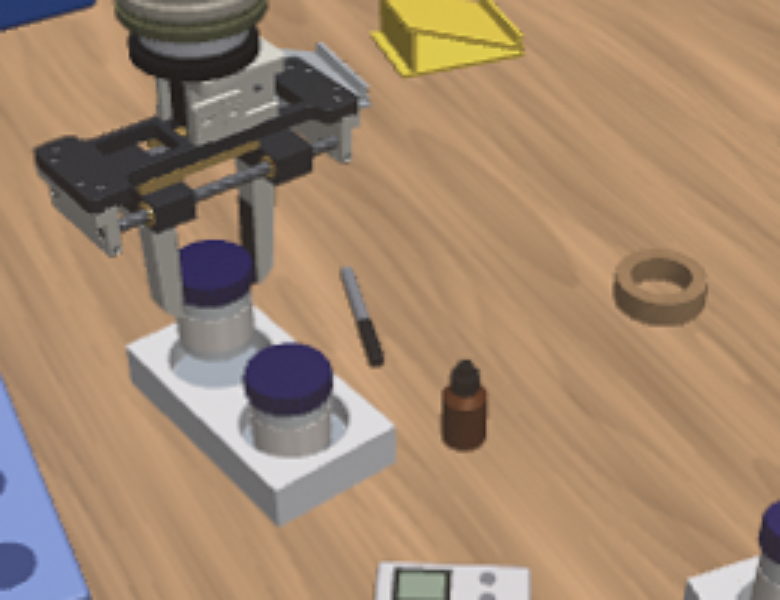

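The jar is over the free well (bottom (215,340), well centre (221,355)). Lowering it.

>>> {"api": "play_rows", "payload": {
  "increments": [
    [[0, 0, 1.2, 0], [0, 0, 2.3, 0], [0, 0, 2.8, 0], [0, 0, 2.8, 0], [0, 0, 2.8, 0]]
  ]
}}

```text
t: 25.9
tool_pos: [0.6459, -0.0388, 0.0683]
orientation: [3.129, 0.272, 0.033]
force: [-0.1, 0.0, -0.7]
opening: 0.0538
```

>>> {"api": "play_rows", "payload": {
  "increments": [
    [[0, 0, 0.2, 0], [0, 0, 0.4, 0], [0, 0, 0.5, 0], [0, 0, 0.5, 0]]
  ]
}}

```text
t: 26.3
tool_pos: [0.6459, -0.0387, 0.0632]
orientation: [3.129, 0.272, 0.033]
force: [-0.2, 0.2, -0.6]
opening: 0.0537
```

>>> {"api": "play_rows", "payload": {
  "increments": [
    [[0, 0, 0.1, 0], [0, 0, 0.1, 0], [0, 0, 0.15, 0]]
  ]
}}

```text
t: 26.6
tool_pos: [0.6462, -0.0389, 0.0628]
orientation: [3.129, 0.272, 0.034]
force: [-4.3, 0.1, 10.3]
opening: 0.0536
```

>>> {"api": "play_rows", "payload": {
  "increments": [
    [[0, 0, 0, 0], [0, 0, -0.1, 0], [0, 0, -0.1, 0], [0, 0, -0.1, 0], [0, 0, -0.1, 0]]
  ],
  "jaw": 8.5
}}

```text
t: 27.1
tool_pos: [0.6461, -0.0389, 0.0636]
orientation: [3.129, 0.272, 0.034]
force: [-0.9, -0.0, -0.3]
opening: 0.0841
```

>>> {"api": "play_rows", "payload": {
  "increments": [
    [[0, 0, -1.5, 0], [0, 0, -4, 0], [0, 0, -7, 0], [0, 0, -10, 0], [0, 0, -10, 0]]
  ]
}}

```text
t: 27.6
tool_pos: [0.6473, -0.0394, 0.1711]
orientation: [3.127, 0.272, 0.049]
force: [0.7, 0.4, 1.8]
opening: 0.0853
```

```bash
python3 go.py .6055 .2045 .13 58.4; python3 - <<'E'
from h import *
p,d=read_camera("scene");cv2.imwrite("pics/s12.png",cv2.resize(p[130:330,170:430],(780,600)))
E
```

```text
t 27.60 tcp [ 0.6473 -0.0394  0.1711] yaw 10.0 q6 -0.32 open 0.0853 F [0.7 0.4 1.8]
rows: -0.03 -24.77 3.97 -0.846  tilt -1.000
```

View pics/s12.png

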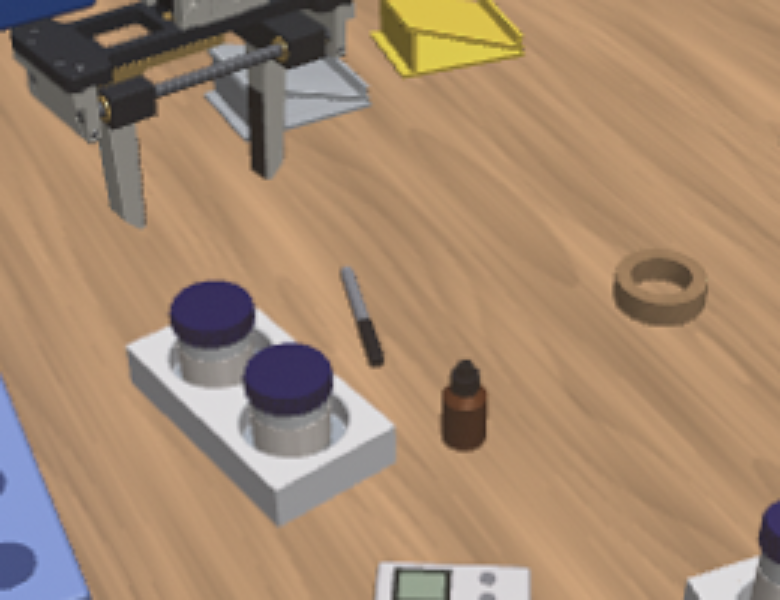

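Both jars are seated. Now the logger.

>>> {"api": "play_rows", "payload": {
  "increments": [
    [[0, -5, 0.5, -0.15], [0, -10, 1, -0.3], [0, -15, 1.5, -0.45], [0, -20, 2, -0.6], [0, -24.5, 2.5, -0.75]]
  ],
  "jaw": 8
}}

```text
t: 28.15
tool_pos: [0.6032, 0.204, 0.1413]
orientation: [2.797, 1.403, 0.038]
force: [0.6, 0.4, -0.3]
opening: 0.0799
```

```bash
python3 go.py .6055 .2045 .12 58.4
```

```text
t 28.15 tcp [0.6032 0.204  0.1413] yaw 53.3 q6 -0.68 open 0.0799 F [ 0.6  0.4 -0.3]
rows: 0.14 0.11 2.13 -0.089  tilt -1.000
```

>>> {"api": "play_rows", "payload": {
  "increments": [
    [[0.1, 0.1, 2, -0.09], [0.1, 0.1, 4, -0.09], [0.1, 0.1, 6, -0.09], [0.1, 0.1, 8, -0.09], [0.1, 0.1, 8, -0.09]]
  ]
}}

```text
t: 28.65
tool_pos: [0.6035, 0.2035, 0.0569]
orientation: [2.732, 1.528, 0.026]
force: [-0.3, -0.8, -0.6]
opening: 0.0803
```

>>> {"api": "play_rows", "payload": {
  "increments": [
    [[0, 0, 0, 0], [0, 0, 0, 0]]
  ]
}}

```text
t: 28.85
tool_pos: [0.6034, 0.2034, 0.0573]
orientation: [2.732, 1.528, 0.025]
force: [-0.9, -0.8, 0.4]
opening: 0.08
```

```bash
python3 go.py .6055 .2045 .017 58.3; python3 - <<'E'
from h import *
s=read_state();print(R.from_rotvec(s['orientation']).as_matrix()[:,2])
p,d=read_camera("scene");cv2.imwrite("pics/s13.png",cv2.resize(p[230:380,220:420],(800,600)))
E
```

```text
t 28.85 tcp [0.6034 0.2034 0.0573] yaw 58.4 q6 -0.77 open 0.0800 F [-0.9 -0.8  0.4]
rows: 0.17 0.05 4.03 0.002  tilt -1.000
[ 0.01937807 -0.00173573 -0.99981072]
```

View pics/s13.png

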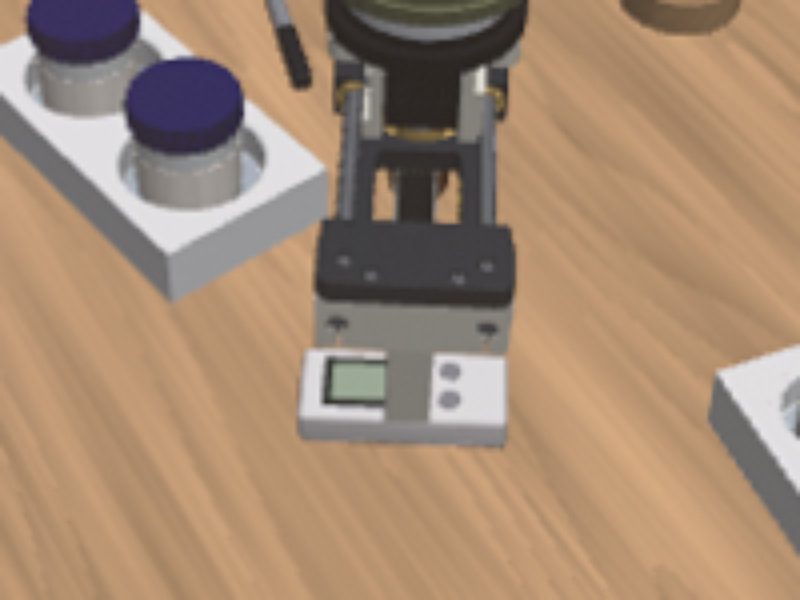

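The finger sits midway along the logger ((408,385); logger from 303 to 507). Going down to grip.

>>> {"api": "play_rows", "payload": {
  "increments": [
    [[0.2, 0, 1.3, 0], [0.2, 0, 2.6, 0], [0.2, 0, 3.7, 0], [0.2, 0, 3.7, 0], [0.2, 0, 3.7, 0]]
  ]
}}

```text
t: 29.4
tool_pos: [0.605, 0.205, 0.0198]
orientation: [2.732, 1.528, 0.024]
force: [0.2, 0.2, -0.3]
opening: 0.0806
```

```bash
python3 go.py .6055 .2045 .018 58.3
```

```text
t 29.40 tcp [0.605  0.205  0.0198] yaw 58.4 q6 -0.77 open 0.0806 F [ 0.2  0.2 -0.3]
rows: -0.02 0.06 0.19 0.002  tilt -1.000
```

>>> {"api": "play_rows", "payload": {
  "increments": [
    [[0, 0, 0.15, 0], [0, 0, 0.15, 0], [0, 0, 0.15, 0], [0, 0, 0.15, 0], [0, 0, 0.15, 0]]
  ],
  "jaw": 3,
  "squeeze": 12
}}

```text
t: 29.9
tool_pos: [0.6052, 0.205, 0.0186]
orientation: [2.732, 1.528, 0.025]
force: [-0.1, -0.4, -0.5]
opening: 0.0446
```

>>> {"api": "play_rows", "payload": {
  "increments": [
    [[0, 0, 0, 0], [0, 0, 0, 0], [0, 0, 0, 0], [0, 0, 0, 0], [0, 0, 0, 0]]
  ]
}}

```text
t: 30.4
tool_pos: [0.6052, 0.205, 0.0186]
orientation: [2.732, 1.528, 0.025]
force: [-0.2, 1.0, -1.2]
opening: 0.0402
```

```bash
python3 go.py .6055 .2045 .1 58.3;python3 - <<'E'
from h import *
p,d=read_camera("scene");cv2.imwrite("pics/s14.png",cv2.resize(p[230:380,220:420],(800,600)))
E
```

```text
t 30.40 tcp [0.6052 0.205  0.0186] yaw 58.4 q6 -0.77 open 0.0402 F [-0.2  1.  -1.2]
rows: 0.04 0.19 -8.14 0.002  tilt -1.000
```

View pics/s14.png

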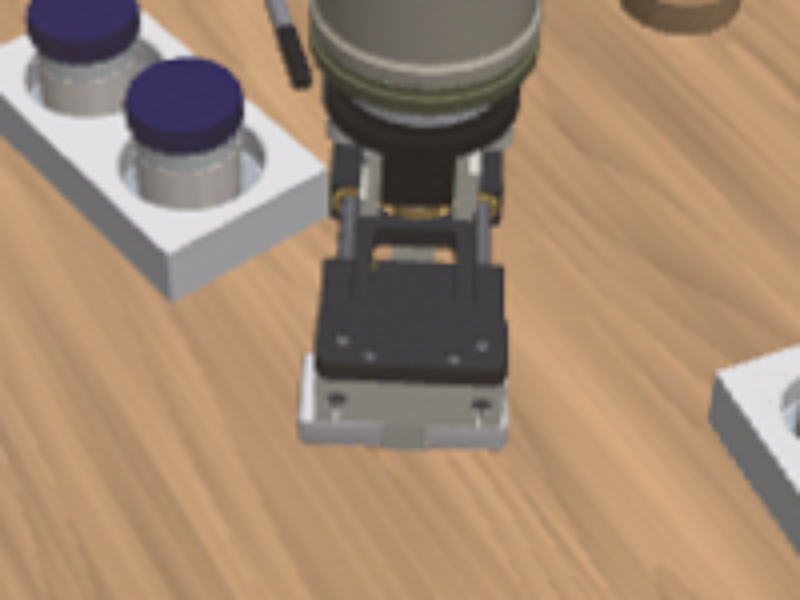

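>>> {"api": "play_rows", "payload": {
  "increments": [
    [[0, 0, -1.5, 0], [0, 0, -4, 0], [0, 0, -7.5, 0], [0, 0, -11, 0], [0, 0, -14, 0]]
  ]
}}

```text
t: 30.95
tool_pos: [0.603, 0.2054, 0.1621]
orientation: [2.732, 1.528, 0.028]
force: [0.6, 0.9, -0.1]
opening: 0.0396
```

```bash
python3 go.py .440 -.3636 .15 91; python3 - <<'E'
from h import *
s=read_state();print(R.from_rotvec(s['orientation']).as_matrix()[:,2])
p,d=read_camera("scene");cv2.imwrite("pics/s15.png",cv2.resize(p[150:350,220:480],(780,600)))
E
```

```text
t 30.95 tcp [0.603  0.2054 0.1621] yaw 58.4 q6 -0.77 open 0.0396 F [ 0.6  0.9 -0.1]
rows: -57.03 15.88 0.93 -0.568  tilt -1.000
[ 0.02146634 -0.00121188 -0.99976884]
```

View pics/s15.png

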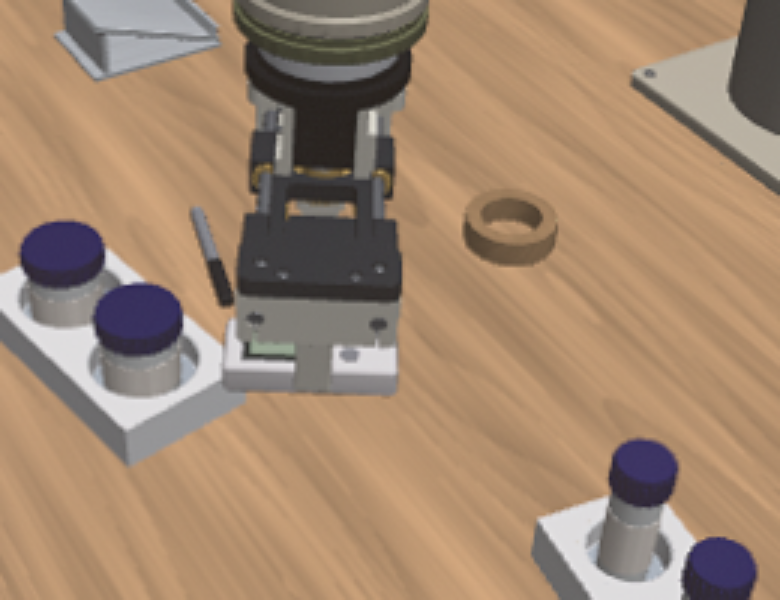

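The logger is held level. I'll carry it to the stand.

>>> {"api": "play_rows", "payload": {
  "increments": [
    [[-3, 0.8, 0, -0.05], [-7.7, 2.1, 0.1, -0.13], [-12.5, 3.5, 0.2, -0.21], [-17.3, 4.8, 0.3, -0.29], [-22, 6.1, 0.4, -0.36]]
  ]
}}

```text
t: 31.5
tool_pos: [0.542, -0.0148, 0.1635]
orientation: [2.404, 1.992, 0.037]
force: [1.7, 0.2, -0.7]
opening: 0.0402
```

```bash
python3 go.py .440 -.3636 .15 91
```

```text
t 31.50 tcp [ 0.542  -0.0148  0.1635] yaw 79.3 q6 -1.51 open 0.0402 F [ 1.7  0.2 -0.7]
rows: -36.17 -3.57 1.02 -0.204  tilt -1.000
```

>>> {"api": "play_rows", "payload": {
  "increments": [
    [[-4.9, -0.5, 0.2, -0.05], [-9.8, -1, 0.4, -0.1], [-14.7, -1.5, 0.6, -0.15], [-19.6, -1.9, 0.8, -0.2], [-24.5, -2.4, 1, -0.204]]
  ]
}}

```text
t: 32.0
tool_pos: [0.4725, -0.2531, 0.1524]
orientation: [2.184, 2.226, 0.034]
force: [0.3, 0.6, -1.0]
opening: 0.0397
```

```bash
python3 go.py .440 -.3636 .14 91
```

```text
t 32.00 tcp [ 0.4725 -0.2531  0.1524] yaw 91.1 q6 -2.19 open 0.0397 F [ 0.3  0.6 -1. ]
rows: -10.99 -3.50 1.14 0.001  tilt -0.999
```

>>> {"api": "play_rows", "payload": {
  "increments": [
    [[-4.5, -1.5, 0.4, 0], [-8.5, -2.7, 0.8, 0], [-11, -3.5, 1.1, 0], [-11, -3.5, 1.1, 0], [-11, -3.5, 1.1, 0]]
  ]
}}

```text
t: 32.5
tool_pos: [0.4398, -0.364, 0.141]
orientation: [2.186, 2.224, 0.035]
force: [-0.3, 0.3, -0.4]
opening: 0.0401
```

```bash
python3 go.py .440 -.3636 .08 91; python3 - <<'E'
from h import *
s=read_state();print(R.from_rotvec(s['orientation']).as_matrix()[:,2])
p,d=read_camera("scene");cv2.imwrite("pics/s16.png",cv2.resize(p[80:230,200:400],(800,600)))
p,d=read_camera("top");cv2.imwrite("pics/t16.png",cv2.resize(p[200:350,420:620],(800,600)))
E
```

```text
t 32.50 tcp [ 0.4398 -0.364   0.141 ] yaw 91.0 q6 -2.39 open 0.0401 F [-0.3  0.3 -0.4]
rows: 0.05 -0.18 6.10 -0.000  tilt -0.999
[ 3.22392275e-02 -4.63734588e-04 -9.99480073e-01]
```

View pics/s16.png

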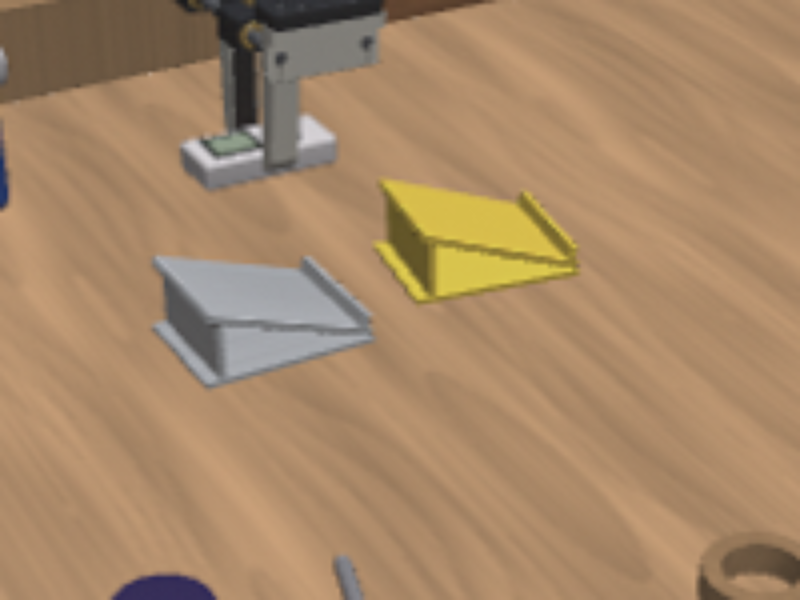

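View pics/t16.png

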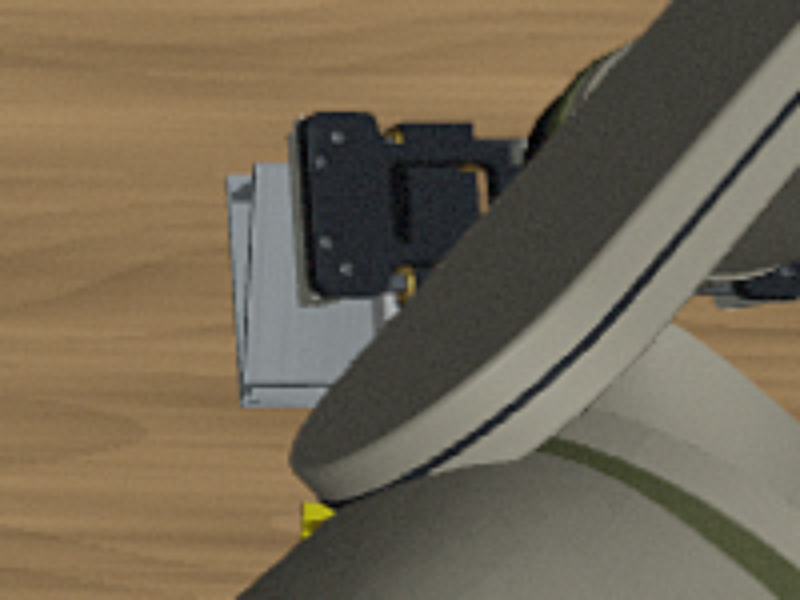

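The logger is above the grey stand, in line with it (at (258,150) in the scene crop, which projects back onto the stand given its height). Going down.

>>> {"api": "play_rows", "payload": {
  "increments": [
    [[0, -0.1, 2, 0], [0, -0.2, 4, 0], [0, -0.2, 5.8, 0], [0, -0.2, 5.8, 0], [0, -0.2, 5.8, 0]]
  ]
}}

```text
t: 33.1
tool_pos: [0.4407, -0.362, 0.0833]
orientation: [2.182, 2.228, 0.035]
force: [0.6, -0.0, -0.4]
opening: 0.04
```

```bash
python3 go.py .440 -.3636 .0665 91; python3 - <<'E'
from h import *
s=read_state();print(R.from_rotvec(s['orientation']).as_matrix()[:,2])
p,d=read_camera("scene");cv2.imwrite("pics/s17.png",cv2.resize(p[110:200,220:340],(800,600),interpolation=cv2.INTER_CUBIC))
E
```

```text
t 33.10 tcp [ 0.4407 -0.362   0.0833] yaw 91.2 q6 -2.39 open 0.0400 F [ 0.6 -0.  -0.4]
rows: -0.16 -0.13 1.68 0.003  tilt -0.999
[ 3.21197672e-02 -4.07800560e-05 -9.99484026e-01]
```

View pics/s17.png

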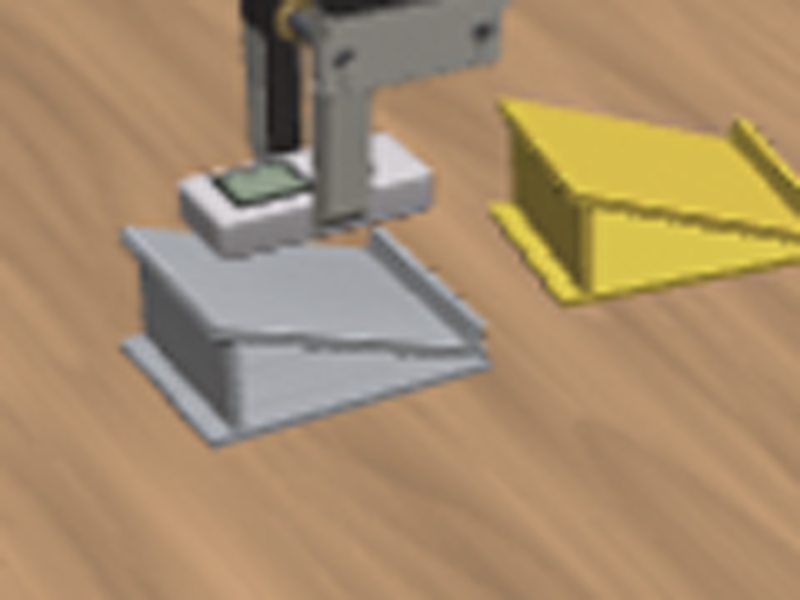

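The logger hovers over the face, in line with it, its low end towards the ledge. Lowering to contact.

>>> {"api": "play_rows", "payload": {
  "increments": [
    [[-0.2, -0.1, 0.5, 0], [-0.2, -0.1, 1, 0], [-0.2, -0.1, 1.4, 0], [-0.2, -0.1, 1.4, 0]]
  ]
}}

```text
t: 33.55
tool_pos: [0.4402, -0.3644, 0.0693]
orientation: [2.182, 2.227, 0.035]
force: [0.3, 0.2, -0.7]
opening: 0.0398
```

```bash
python3 go.py .440 -.3636 .0635 91
```

```text
t 33.55 tcp [ 0.4402 -0.3644  0.0693] yaw 91.2 q6 -2.40 open 0.0398 F [ 0.3  0.2 -0.7]
rows: 0.08 -0.04 0.58 0.003  tilt -0.999
```

>>> {"api": "play_rows", "payload": {
  "increments": [
    [[0.1, 0, 0.2, 0], [0.1, 0, 0.4, 0], [0.1, 0, 0.6, 0], [0.1, 0, 0.6, 0]]
  ],
  "squeeze": 6
}}

```text
t: 33.95
tool_pos: [0.4402, -0.3634, 0.0631]
orientation: [2.182, 2.227, 0.035]
force: [-0.1, -0.3, -0.6]
opening: 0.0397
```

>>> {"api": "play_rows", "payload": {
  "increments": [
    [[0, 0, 0.2, 0], [0, 0, 0.3, 0], [0, 0, 0.4, 0], [0, 0, 0.4, 0]]
  ]
}}

```text
t: 34.35
tool_pos: [0.4403, -0.3633, 0.0589]
orientation: [2.182, 2.227, 0.035]
force: [-1.3, 0.0, -0.4]
opening: 0.0399
```

```bash
python3 go.py .440 -.3636 .0505 91; python3 - <<'E'
from h import *
p,d=read_camera("scene");cv2.imwrite("pics/s18.png",cv2.resize(p[110:200,220:340],(800,600),interpolation=cv2.INTER_CUBIC))
E
```

```text
t 34.35 tcp [ 0.4403 -0.3633  0.0589] yaw 91.2 q6 -2.39 open 0.0399 F [-1.3  0.  -0.4]
rows: -0.03 -0.06 0.84 0.003  tilt -0.999
```

View pics/s18.png

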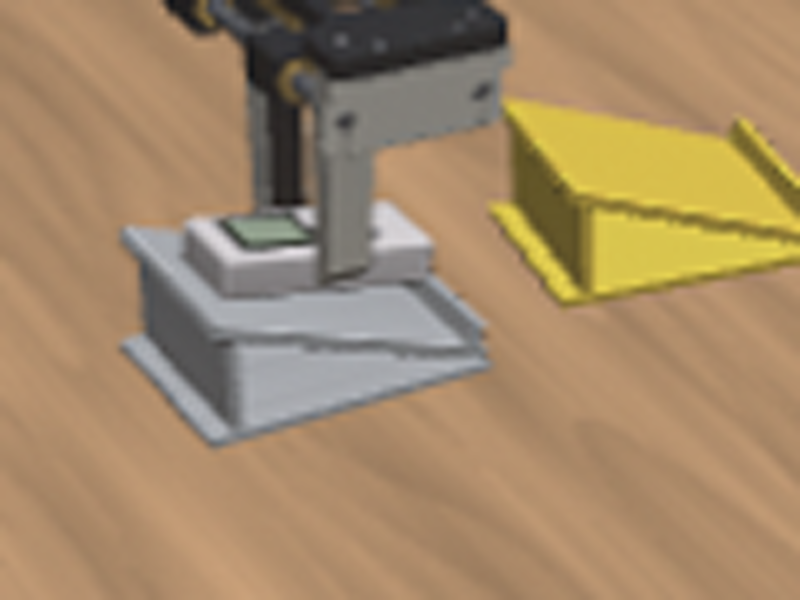

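The logger has touched and is pivoting in the pads as hoped (its near edge is now sloping). Continuing.

>>> {"api": "play_rows", "payload": {
  "increments": [
    [[0, 0, 0.2, 0], [0, 0, 0.4, 0], [0, 0, 0.5, 0], [0, 0, 0.5, 0]]
  ]
}}

```text
t: 34.8
tool_pos: [0.4405, -0.3632, 0.0537]
orientation: [2.183, 2.228, 0.035]
force: [-0.4, 0.1, -0.1]
opening: 0.0397
```

>>> {"api": "play_rows", "payload": {
  "increments": [
    [[0, 0, 0.2, 0], [0, 0, 0.3, 0], [0, 0, 0.3, 0], [0, 0, 0.3, 0]]
  ]
}}

```text
t: 35.2
tool_pos: [0.4406, -0.3631, 0.0506]
orientation: [2.183, 2.228, 0.035]
force: [0.0, -0.3, -1.0]
opening: 0.0398
```

```bash
python3 go.py .440 -.3636 .0505 91; python3 - <<'E'
from h import *
p,d=read_camera("scene");cv2.imwrite("pics/s19.png",cv2.resize(p[110:200,220:340],(800,600),interpolation=cv2.INTER_CUBIC))
E
```

```text
t 35.20 tcp [ 0.4406 -0.3631  0.0506] yaw 91.2 q6 -2.39 open 0.0398 F [ 0.  -0.3 -1. ]
rows: -0.05 -0.06 0.01 0.003  tilt -0.999
```

View pics/s19.png

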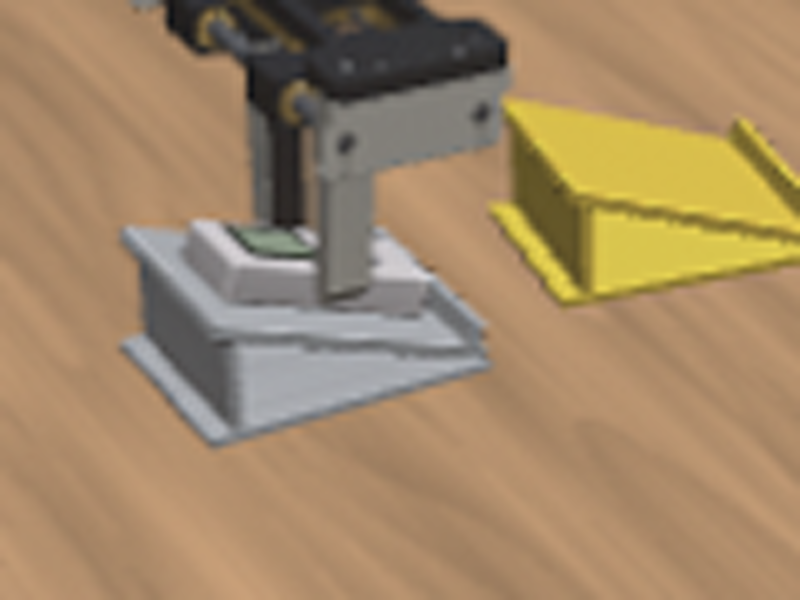

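Nearly flush. I'll press slightly until a force rise shows it lies flat.

>>> {"api": "play_rows", "payload": {
  "increments": [
    [[0, 0, 0.1, 0], [0, 0, 0.2, 0], [0, 0, 0.2, 0]]
  ]
}}

```text
t: 35.55
tool_pos: [0.4411, -0.3631, 0.0494]
orientation: [2.182, 2.227, 0.036]
force: [-1.3, 3.1, 6.1]
opening: 0.0396
```

```bash
python3 go.py .440 -.3636 .0505 91; python3 - <<'E'
from h import *
p,d=read_camera("scene");cv2.imwrite("pics/s20.png",cv2.resize(p[110:200,220:340],(800,600),interpolation=cv2.INTER_CUBIC))
E
```

```text
t 35.55 tcp [ 0.4411 -0.3631  0.0494] yaw 91.2 q6 -2.39 open 0.0396 F [-1.3  3.1  6.1]
rows: -0.05 -0.10 -0.11 0.003  tilt -0.999
```

View pics/s20.png

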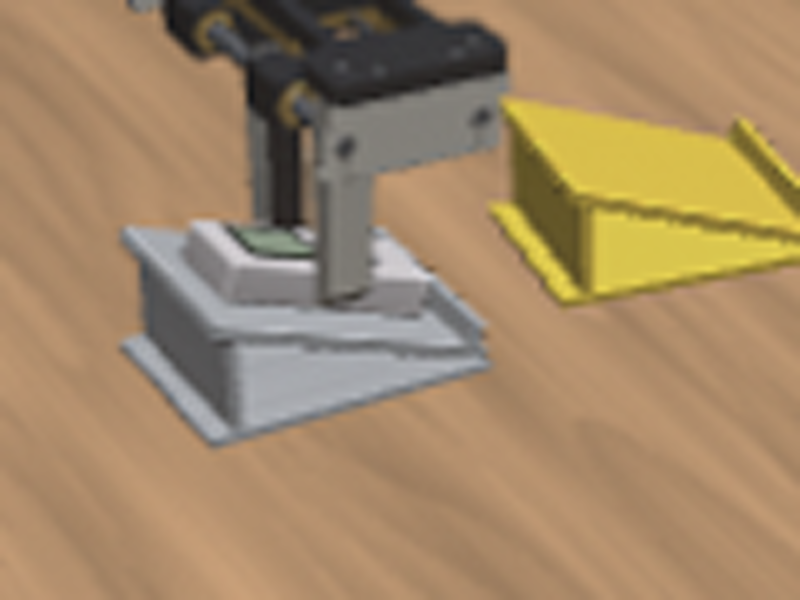

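>>> {"api": "play_rows", "payload": {
  "increments": [
    [[0, -0.1, 0, 0], [0, -0.2, 0.05, 0], [0, -0.3, 0.1, 0], [0, -0.3, 0.1, 0]]
  ]
}}

```text
t: 36.0
tool_pos: [0.438, -0.3633, 0.0483]
orientation: [2.182, 2.227, 0.036]
force: [0.0, -0.8, 1.8]
opening: 0.0396
```

>>> {"api": "play_rows", "payload": {
  "increments": [
    [[0, -0.1, 0.03, 0], [0, -0.2, 0.07, 0], [0, -0.2, 0.07, 0]]
  ]
}}

```text
t: 36.3
tool_pos: [0.4359, -0.3635, 0.0476]
orientation: [2.182, 2.227, 0.035]
force: [0.0, -0.0, 0.8]
opening: 0.0404
```

```bash
python3 go.py .4336 -.3636 .048 91; python3 - <<'E'
from h import *
p,d=read_camera("scene");cv2.imwrite("pics/s21.png",cv2.resize(p[110:200,220:340],(800,600),interpolation=cv2.INTER_CUBIC))
E
```

```text
t 36.30 tcp [ 0.4359 -0.3635  0.0476] yaw 91.2 q6 -2.40 open 0.0404 F [ 0.  -0.   0.8]
rows: -0.01 -0.23 -0.05 0.003  tilt -0.999
```

View pics/s21.png

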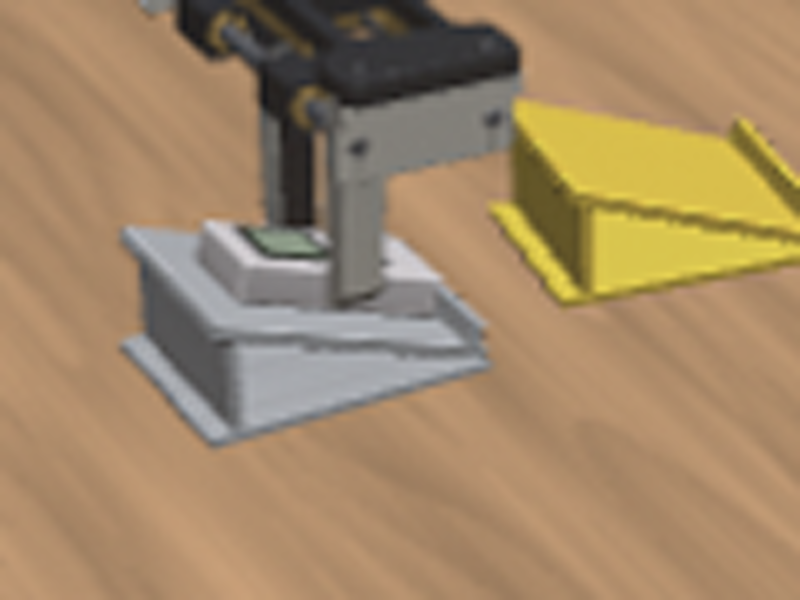

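It slides with the grip. Carrying on down the slope in small steps until the ledge is felt.

>>> {"api": "play_rows", "payload": {
  "increments": [
    [[0, -0.1, 0.04, 0], [0, -0.15, 0.06, 0], [0, -0.15, 0.06, 0]]
  ]
}}

```text
t: 36.65
tool_pos: [0.4345, -0.3636, 0.047]
orientation: [2.182, 2.227, 0.035]
force: [0.6, -0.1, 2.3]
opening: 0.0397
```

>>> {"api": "play_rows", "payload": {
  "increments": [
    [[0, -0.1, 0.04, 0], [0, -0.15, 0.06, 0], [0, -0.15, 0.06, 0]]
  ]
}}

```text
t: 36.95
tool_pos: [0.433, -0.3637, 0.0465]
orientation: [2.182, 2.227, 0.035]
force: [-0.4, 0.5, 3.0]
opening: 0.0401
```

>>> {"api": "play_rows", "payload": {
  "increments": [
    [[0, -0.1, 0.03, 0], [0, -0.15, 0.05, 0], [0, -0.15, 0.05, 0]]
  ]
}}

```text
t: 37.25
tool_pos: [0.4325, -0.3639, 0.0465]
orientation: [2.181, 2.225, 0.037]
force: [5.9, 0.8, 2.5]
opening: 0.0398
```

```bash
python3 go.py .4336 -.3636 .048 91; python3 - <<'E'
from h import *
p,d=read_camera("scene");cv2.imwrite("pics/s22.png",cv2.resize(p[110:200,220:340],(800,600),interpolation=cv2.INTER_CUBIC))
E
```

```text
t 37.25 tcp [ 0.4325 -0.3639  0.0465] yaw 91.1 q6 -2.41 open 0.0398 F [5.9 0.8 2.5]
rows: 0.03 0.11 -0.15 0.003  tilt -0.999
```

View pics/s22.png

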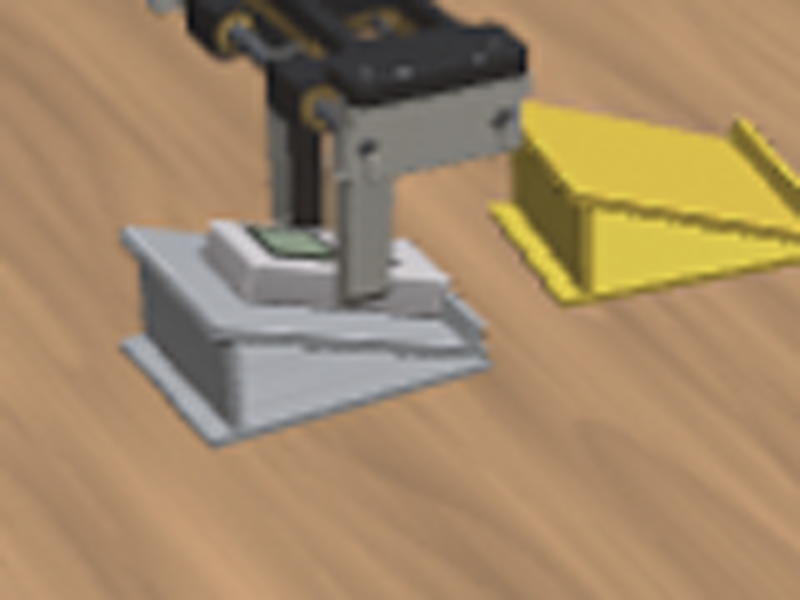

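The ledge is felt: 5.9 N along +x, at the expected place. Releasing and backing off.

>>> {"api": "play_rows", "payload": {
  "increments": [
    [[0, 0, 0, 0], [0, 0, 0, 0], [0, 0, 0, 0], [0, 0, 0, 0]]
  ],
  "jaw": 5.6
}}

```text
t: 37.7
tool_pos: [0.4321, -0.3637, 0.0461]
orientation: [2.181, 2.226, 0.037]
force: [-0.1, 0.5, -0.0]
opening: 0.0556
```

>>> {"api": "play_rows", "payload": {
  "increments": [
    [[0, 0, -1, 0], [0, 0, -3, 0], [0, 0, -7, 0], [0, 0, -11, 0], [0, 0, -13, 0]]
  ]
}}

```text
t: 38.2
tool_pos: [0.4287, -0.3649, 0.1811]
orientation: [2.177, 2.222, 0.036]
force: [0.5, -0.1, -0.0]
opening: 0.056
```

>>> {"api": "play_rows", "payload": {
  "increments": [
    [[0, 3, 0, 0], [0, 7, 0, 0], [-4, 11, 0, 0], [-8, 14, 0, 0], [-11, 16, 0, 0]]
  ]
}}

```text
t: 38.7
tool_pos: [0.5925, -0.4726, 0.1886]
orientation: [2.175, 2.222, 0.036]
force: [0.8, -0.7, 0.9]
opening: 0.056
```

```bash
python3 go.py .5 -.1 .2 91; python3 - <<'E'
from h import *
for n in("scene","top"):
    p,d=read_camera(n);cv2.imwrite(f"pics/{n}23.png",p)
E
```

```text
t 38.70 tcp [ 0.5925 -0.4726  0.1886] yaw 91.2 q6 -2.34 open 0.0560 F [ 0.8 -0.7  0.9]
rows: 37.44 -8.40 -1.70 0.004  tilt -0.999
```

View pics/scene23.png

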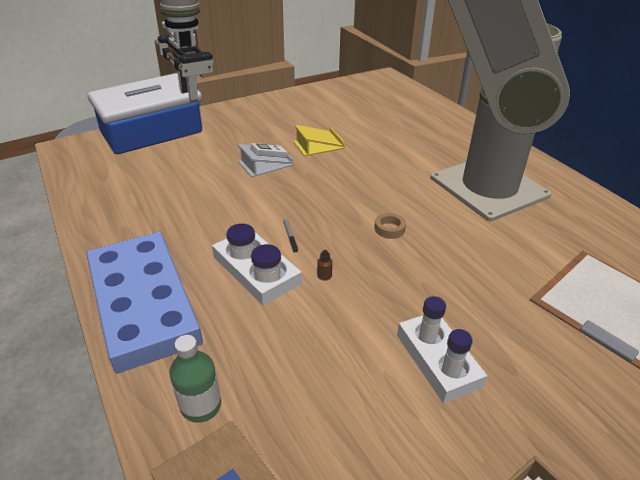

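View pics/top23.png

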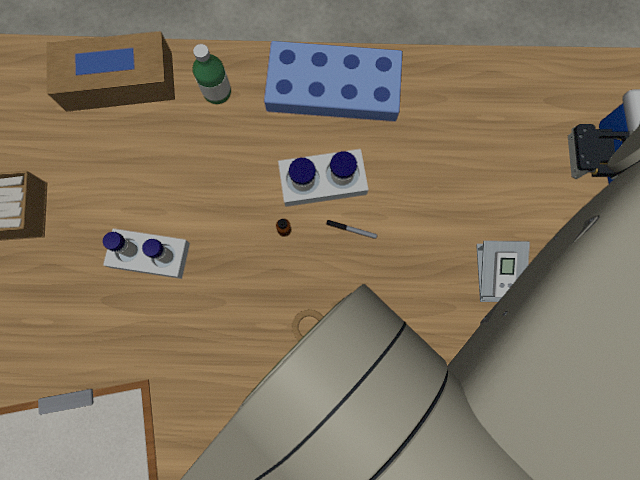

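The logger lies on the grey stand. The arm hides the ledge in the top view, so I'll swing it clear and measure the placing.

>>> {"api": "play_rows", "payload": {
  "increments": [
    [[3, -1, -1, 0], [8, -2, -1, 0], [13, -3, -1, 0], [18, -4, -1, 0], [23, -5, -1, 0]]
  ]
}}

```text
t: 39.3
tool_pos: [0.5367, -0.2474, 0.1917]
orientation: [2.182, 2.222, 0.035]
force: [-0.1, 0.3, -0.1]
opening: 0.0562
```

>>> {"api": "play_rows", "payload": {
  "increments": [
    [[5, -1, -1, 0], [10, -2, -2, 0], [15, -3, -3, 0], [20, -4, -3, 0], [25, -4, -3, 0]]
  ]
}}

```text
t: 39.8
tool_pos: [0.4902, -0.0054, 0.2209]
orientation: [2.181, 2.22, 0.037]
force: [1.8, 0.1, 0.0]
opening: 0.0562
```

```bash
python3 - <<'E'
from m import *
s=read_state();print(s['t'],s['tool_pos'])
for n in("scene","top"):
    p,d=read_camera(n);cv2.imwrite(f"pics/{n}24.png",p);np.savez(f"{n}24.npz",p=p,d=d)
    x0,y0,x1,y1=(465,225,545,285+20) if n=='top' else (230,130,310,190)
    cv2.imwrite(f"pics/{n}24z.png",cv2.resize(p[y0:y1,x0:x1],(800,800*(y1-y0)//(x1-x0)) if n=='scene' else (600,600),interpolation=cv2.INTER_CUBIC))
E
```

```text
39.8 [ 0.49022633 -0.00539005  0.22088974]
```

View pics/scene24z.png

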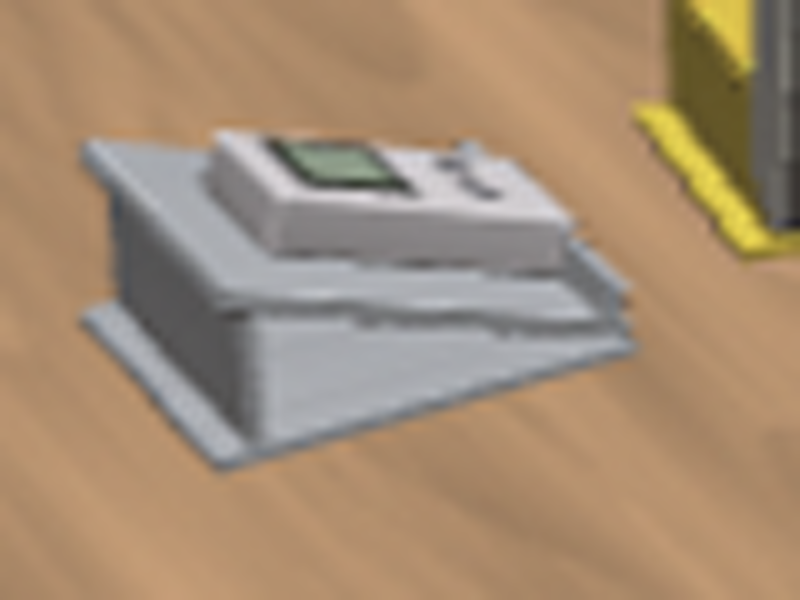

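View pics/top24z.png

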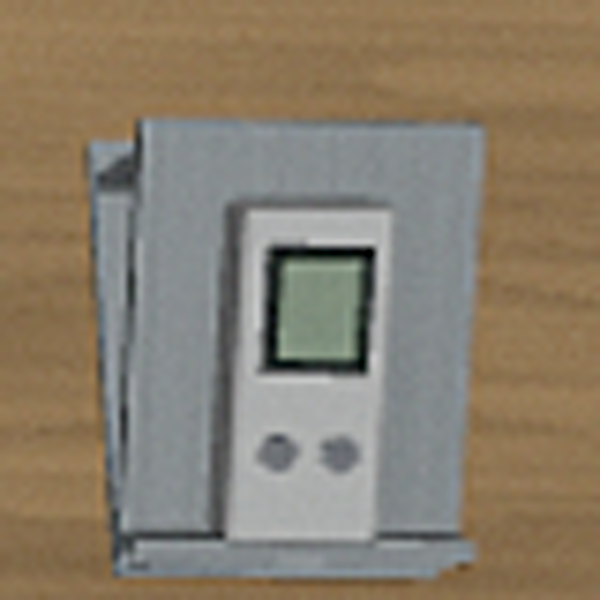

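```bash
python3 - <<'E'
from m import *
np.set_printoptions(precision=4,suppress=True)
c=C['top'];nn=np.array([-.342,-.006,.9397])
f=lambda p:(np.array(p)+.5)*80/600-.5+np.array([465,225])
def cast(P,c0):
    r=rays(c,[f(p) for p in P]);return c['eye']+r*(((c0-c['eye'])@nn)/(r@nn))[:,None]
c0=np.array([.4457,-.3638,.0338])
F=cast([(138,122),(485,125),(461,535),(122,535)],c0)
L=cast([(245,208),(393,208),(378,538),(228,538)],c0+.018*nn)
print(F);print(L)
u=np.array([np.cos(np.radians(1)),np.sin(np.radians(1))]);v=np.array([-u[1],u[0]])
fm=F.mean(0)[:2];lm=L.mean(0)[:2]
print('lateral of logger vs stand centre mm',(lm-fm)@v*1000, 'along',(lm-fm)@u*1000)
for q in(F,L):
    a=(q[0]+q[1]-q[2]-q[3]);print('yaw mid',np.degrees(np.arctan2(a[1],a[0])),'left',np.degrees(np.arctan2(*(q[0]-q[3])[[1,0]])),'right',np.degrees(np.arctan2(*(q[1]-q[2])[[1,0]])))
# heights of caps now
for n in C:
    I2=np.load(n+'24.npz');X=cloud(C[n],I2['d']);p=I2['p'].astype(int)
    blue=(p[...,0]>p[...,1]+25)&(p[...,0]>p[...,2]+20)&(p[...,1]<70)
    k,l,st,ce=cv2.connectedComponentsWithStats(blue.astype(np.uint8))
    for i in range(1,k):
        if 60<st[i,4]<1200 and ce[i][1]>100:
            q=X[(l==i)&(I2['d']>0)];zt=np.median(np.sort(q[:,2])[-len(q)//3:]);t=q[abs(q[:,2]-zt)<.004];print(n,ce[i].round(),'z',zt.round(4),t.mean(0)[:2])
    # logger tilt
    pts=X[238+10:286,497:514] if n=='top' else None
    if pts is not None:
        q=pts.reshape(-1,3);q=q[q[:,2]>0.01];cc=np.median(q,0);u_,s_,vt=np.linalg.svd(q-q.mean(0));print('logger normal',vt[2],np.degrees(np.arccos(abs(vt[2][2]))))
E
```

```text
[[ 0.4972 -0.318   0.0528]
 [ 0.4984 -0.4088  0.0527]
 [ 0.3948 -0.4109  0.015 ]
 [ 0.3927 -0.3209  0.0148]]
[[ 0.4725 -0.3408  0.0628]
 [ 0.4733 -0.3789  0.0629]
 [ 0.3913 -0.3814  0.0331]
 [ 0.3904 -0.3423  0.033 ]]
lateral of logger vs stand centre mm 4.063939672195656 along -13.80994650272599
yaw mid 1.3720103704104047 left 1.5848975650488912 right 1.1573217939017868
yaw mid 1.3942444352789778 left 1.0499042739510664 right 1.738761850348151
scene [240. 232.] z 0.0736 [ 0.6471 -0.0404]
scene [265. 253.] z 0.0736 [0.6316 0.0427]
scene [435. 304.] z 0.1026 [0.4617 0.3163]
scene [461. 337.] z 0.1019 [0.4727 0.3898]
top [112. 240.] z 0.1041 [0.4714 0.3902]
top [152. 247.] z 0.104 [0.4597 0.316 ]
logger normal [-0.0684 -0.9243  0.3756] 67.93843829957704
```

```bash
python3 - <<'E'
from m import *
np.set_printoptions(precision=4,suppress=True)
c=C['scene'];nn=np.array([-.342,-.008,.9397]);nn/=np.linalg.norm(nn)
f=lambda p:(np.array(p)+.5)/10-.5+np.array([230,130])
c0=np.array([.4470,-.3638,.0330])
P=[(220,298),(612,322),(88,148),(272,250),(562,270),(206,185)]
r=rays(c,[f(p) for p in P]);W=c['eye']+r*(((c0-c['eye'])@nn)/(r@nn))[:,None]
for p,w in zip(P,W):print(p,w)
# predicted pixel of the centred / offset logger & stand outlines (check by points only)
E
```

```text
(220, 298) [ 0.5025 -0.3153  0.0536]
(612, 322) [ 0.3933 -0.3197  0.0138]
(88, 148) [ 0.5002 -0.4044  0.052 ]
(272, 250) [ 0.4746 -0.3479  0.0432]
(562, 270) [ 0.3919 -0.351   0.0131]
(206, 185) [ 0.4756 -0.3868  0.0432]
```

```bash
python3 - <<'E'
from m import *
p=np.load('top24.npz')['p'].astype(int)
for v in (255,262,270,278,284,290): print(v,'cols477..532',p[v-1:v+2,477:532].mean((0,2)).astype(int))
E
```

```text
255 cols477..532 [ 89 145 140 142 145  98 133 142 137 140 141 141 139 140 142 139 140 130
  83  80 127 165 175 175 175 175 176 174 174 176 176 175 175 177 176 175
 174 175 174 180 144 134 136 137 136 138 142 138 135 139 142 126 111 110
 112]
262 cols477..532 [ 87 137 143 142 148  48 151 139 134 143 141 142 140 139 140 140 147  97
  82  79 155 176 188  98  22  79 133 132 132 130 129 132 129 132 133 121
  52  50 173 169 140 135 133 134 136 137 139 137 136 137 146 125 106 108
 112]
270 cols477..532 [109  95 148 145 112 111 142 136 137 143 139 139 138 140 137 139 137  82
  85 111 162 181 157  57  16 135 137 132 132 132 131 130 133 132 140  83
  19 138 177 148 132 133 133 135 136 138 136 137 136 139 129 114 116 117
 118]
278 cols477..532 [114  92 134 146  73 155 140 132 140 140 140 142 139 139 136 143 109  84
  81 150 171 173 172 172 173 171 170 172 172 172 173 172 172 171 173 173
 173 175 166 139 133 132 131 135 139 137 135 136 137 141 126 117 120 121
 120]
284 cols477..532 [114 112 108 140  79 144 139 135 139 141 137 141 140 136 138 145  92  86
  96 162 176 177 159 121 104 103 117 145 171 176 164 127 119 115 117 142
 171 179 149 131 133 131 135 136 138 136 134 135 139 128 118 115 117 117
 115]
290 cols477..532 [116 120  81 112 128 139 136 137 139 142 140 141 139 134 141 131  88  87
 128 165 174 173 171 172 171 174 174 172 172 171 171 173 172 173 173 172
 175 174 138 132 133 133 134 136 138 135 135 136 142 129 108 114 114 115
 112]
```

```bash
python3 - <<'E'
from m import *
np.set_printoptions(precision=4,suppress=True)
c=C['top'];nn=np.array([-.342,-.006,.9397]);nn/=np.linalg.norm(nn);c0=np.array([.4457,-.3638,.0338])
def cast(u,v,h):
    r=rays(c,[(u,v)]);return (c['eye']+r*(((c0+h*nn-c['eye'])@nn)/(r@nn))[:,None])[0]
for v,a,b,t,r,s in((255,482.5,494.3,497.,516.7,528.05),(278,481.4,492.96,495.74,515.3,526.9)):
    A,B,T,Rr,S=cast(a,v,0),cast(b,v,0),cast(t,v,.018),cast(r,v,.018),cast(s,v,0)
    print('stand',A[1],S[1],'w',A[1]-S[1],'ctr',(A[1]+S[1])/2,A[0],'| log bottomleft',B[1],B[0],'topL,R',T[1],Rr[1],'w',T[1]-Rr[1],'ctr',(T[1]+Rr[1])/2,T[0],'botL-20',B[1]-.02)
E
```

```text
stand -0.3188999183378539 -0.40863078680995374 w 0.08973086847209982 ctr -0.36376535257390386 0.47059518515561166 | log bottomleft -0.3421776734899313 0.4711021227946292 topL,R -0.34070945272914166 -0.37874989267500186 w 0.038040439945860205 ctr -0.3597296727020718 0.4674910108156881 botL-20 -0.3621776734899313
stand -0.31969372518942635 -0.40989705704734175 w 0.0902033318579154 ctr -0.36479539111838405 0.42702088784358655 | log bottomleft -0.34264347630231035 0.4275328842621213 topL,R -0.34135501786925354 -0.37936638668400663 w 0.03801136881475309 ctr -0.3603607022766301 0.4247861980952361 botL-20 -0.36264347630231036
```

```bash
python3 - <<'E'
from m import *
np.set_printoptions(precision=4,suppress=True)
I2=np.load('top24.npz');c=C['top'];X=cloud(c,I2['d']);ok=I2['d']>0
def reg(x0,y0,x1,y1):
    q=X[y0:y1,x0:x1][ok[y0:y1,x0:x1]];m=np.median(q[:,2]);return q
def fit(q):
    for _ in range(4):
        a=np.c_[q[:,:2],np.ones(len(q))];s=np.linalg.lstsq(a,q[:,2],rcond=None)[0];r=q[:,2]-a@s;q=q[abs(r)<max(.002,2*r.std())] if r.std()>.0005 else q
    return s,r.std(),len(q)
F=np.vstack([reg(485,244,492,292),reg(519,244,526,292)]);L=reg(499,256,513,292)
for q in(F,L):
    s,sd,n=fit(q);nn=np.array([-s[0],-s[1],1]);nn/=np.linalg.norm(nn);print(s,sd,n,'tilt',np.degrees(np.arccos(nn[2])),'dir',np.degrees(np.arctan2(-nn[1],-nn[0])),'z at .432,-.362',s@[.432,-.362,1], 'lateral slope deg',np.degrees(np.arctan(s[1])))
E
```

```text
[ 0.3625  0.0041 -0.1264] 0.0013463364290700493 605 tilt 19.927772689758363 dir 0.6480320576819565 z at .432,-.362 0.028715155892909267 lateral slope deg 0.2349333460714925
[ 0.3818  0.0075 -0.1139] 0.001327158161730381 438 tilt 20.902695347188956 dir 1.1305114074688911 z at .432,-.362 0.04832160555547098 lateral slope deg 0.43172508041060437
```

```bash
python3 - <<'E'
from m import *
p=np.load('scene24.npz')['p'].astype(int)
for u in (258,262,266,270,274,280): print(u,'rows138..170',p[138:170,u].mean(1).astype(int))
E
python3 - <<'E'
import cv2
p=cv2.imread('pics/scene24.png');cv2.imwrite('pics/sz.png',cv2.resize(p[136:176,236:296],(780,520),interpolation=cv2.INTER_NEAREST))
E
```

```text
258 rows138..170 [135 137 138 140 141 146 103  66 115 184 210 205 148 137 131 125 126 117
 174 176 175 168 119 131 174 174 169 168 171 173 174 174]
262 rows138..170 [139 137 134 132 134 138 111 138 145 127  78 205 156 134 131 129 124 119
 176 175 174 191 116 125 175 170 168 171 172 172 173 170]
266 rows138..170 [137 137 137 137 135 134 117 117 141 146  61 207 184 136 133 130 127 123
 137 175 177 176 131 115 126 171 170 171 171 173 169 172]
270 rows138..170 [133 137 137 136 134 131 145 203 210 182  78 135 200 141 135 132 130 129
 114 175 176 175 165 116 123 173 173 170 173 169 172 174]
274 rows138..170 [142 140 139 139 138 134 132 156 117 184 206 207 207 156 136 135 131 127
 119 175 174 174 188 110 130 176 171 173 169 173 172 157]
280 rows138..170 [155 152 149 147 145 142 137 149 202 203 205 183 208 196 137 137 134 131
 131 141 176 176 174 138 116 130 173 173 172 173 118 133]
```

View pics/sz.png

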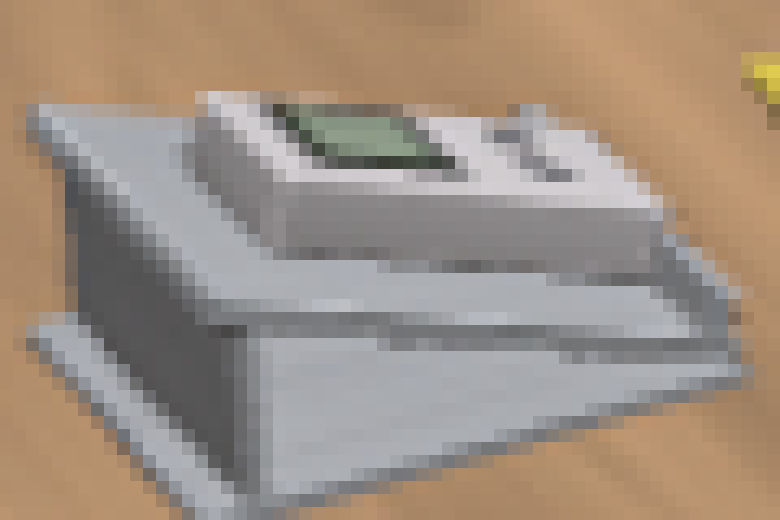

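```bash
python3 - <<'E'
from m import *
np.set_printoptions(precision=4,suppress=True)
c=C['scene'];nn=np.array([-.342,-.006,.9397]);nn/=np.linalg.norm(nn);c0=np.array([.447,-.3638,.033])
def cast(u,v,h=0):
    r=rays(c,[(u,v)]);return (c['eye']+r*(((c0+h*nn-c['eye'])@nn)/(r@nn))[:,None])[0]
u1=np.array([np.cos(np.radians(1)),np.sin(np.radians(1))]);v1=np.array([-u1[1],u1[0]])
# boundaries: logger bottom, stand near edge, logger near-top edge
for u,b,s,t in((258,155.5,159.4,149.9),(262,155.5,159.6,149.8),(266,156.1,159.8,150.2),(270,156.5,160.2,150.5),(274,156.5,160.5,150.8),(280,157.3,160.9,151.5)):
    B,S,T=cast(u,b),cast(u,s),cast(u,t,.018);print(u,'gap mm',(S-B)[:2]@v1*1000,'top-near gap',(S-T)[:2]@v1*1000,T[:2],S[:2])
E
```

```text
258 gap mm 24.094312031973512 top-near gap 17.077566608858923 [ 0.4754 -0.3355] [ 0.4843 -0.3183]
262 gap mm 25.510039885516623 top-near gap 19.35070789594664 [ 0.4634 -0.3385] [ 0.4733 -0.319 ]
266 gap mm 23.119394251257837 top-near gap 18.417808618500647 [ 0.4527 -0.3383] [ 0.4623 -0.3197]
270 gap mm 23.21922519071028 top-near gap 19.360202658351014 [ 0.4416 -0.3387] [ 0.4517 -0.3192]
274 gap mm 25.27252288736982 top-near gap 19.69356133434426 [ 0.4304 -0.3392] [ 0.4407 -0.3193]
280 gap mm 22.895638015822453 top-near gap 18.241920834924635 [ 0.4141 -0.3382] [ 0.4238 -0.3198]
```

>>> {"api": "play_rows", "payload": {
  "increments": [
    [[0, 0, -2, 0], [0, 0, -3, 0], [0, 0, -3, 0], [0, 0, -3, 0]]
  ]
}}

```text
t: 40.3
tool_pos: [0.4895, -0.0024, 0.2506]
orientation: [2.176, 2.227, 0.04]
force: [0.3, 0.4, -0.1]
opening: 0.0561
```

```bash
python3 - <<'E'
from h import *
s=read_state();print(s['t'],s['tool_pos'],s['force'],abs(s['dq']).max())
p,d=read_camera("scene");cv2.imwrite("pics/final.png",p)
E
```

```text
40.3 [ 0.48947271 -0.0023922   0.25055632] [ 0.33351427  0.44395122 -0.08152412] 0.016692510571487143
```

View pics/final.png

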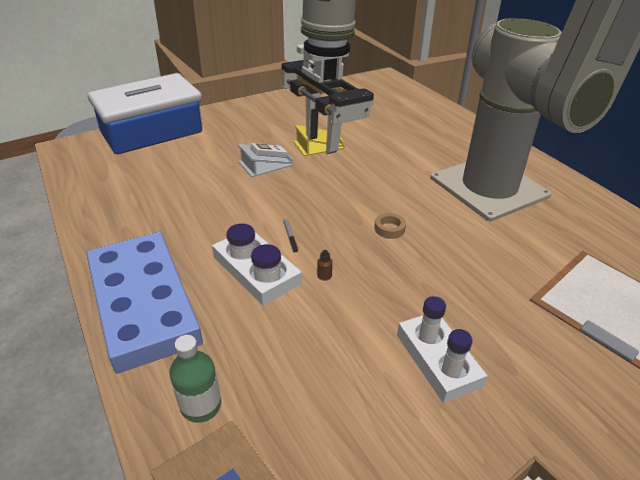

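The final view shows tubes at (433,318) and (458,352), jars at (240,238) and (266,262), and the logger on the grey stand at (265,155). The dropper is still at (325,266) and the gripper is well clear. Handing in.

```bash
python3 -c "
from plant import *
print(close_job())"
```

```text
the job is handed in; nothing more can be done
None
```

I sorted everything in the order asked and handed it in at about 40 s on the robot's clock. First both tubes went into the tube block, then both jars into the jar block. The logger came last: I let it pivot flat onto the slope, slid it down until the ledge pushed back with about 6 N, and released it.

**Last checks**
- **Tubes and jars:** all four stand upright. Cap tops measured about 102–104 mm for the tubes (expected 102) and 74 mm for the jars (expected 74, from the scene camera only), so they are right down.
- **Logger:** it lies flush at about 20–21° with the screen up, its lower end at the ledge.
- **Dropper and yellow stand:** I never touched either one; the dropper is at the same place in the picture as at the start.

**Where checks disagreed**
- **Logger across the stand:** the gripper position put it in the middle. The lower edges in both camera views put it 1–2 mm off, and the top-face edges in the top view about 4 mm off. The oblique scene view was inconsistent: a rough first reading gave about 7 mm to the other side, and a finer look at one top edge suggested about 6 mm. I left it there, because moving it again could have pulled it off the ledge.
- **Cameras:** the two views differed from each other by about 2–5 mm in x (up to about 3 mm in y), so I used the average.
- **Tool tilt:** the tool had drifted to nearly 2° of tilt by the time the logger went down, with no visible effect on the result.

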